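# Unload the sensor charging dock

### The arm

A 6-joint arm with a two-finger parallel gripper is mounted at the origin on the work surface. World frame = base frame: x ahead of the robot, y to its left, z up, the work surface at z = 0. Lengths are in m, angles in rad, forces in N, time in s.
With the tool pointing down it reaches from about 0.3 to 0.775 m from the base axis. Payload 14.6 kg.
Tool frame: the origin (TCP) lies at the very end of the fingers, on their centre line; the grasp point (between the pads) lies ctrl.tcp_to_grasp behind it (ctrl.tcp_to_grasp is the distance from the TCP to the grasp point, in m); x points along the fingers, y is the direction in which the jaws open and shut, and the axes are right-handed (so a half turn about x gives the same grasp; the last joint's range is limited). The gripper opens to 94 mm and grips with 3 to 60 N. Pads are 16 mm wide; open, the fingers measure 119 mm over their backs; the gripper's body (75 mm by 177 mm) begins 78 mm behind the grasp point.
Start: joints at [1.057, 0.3, 1.521, -0, 1.321, -0.067], TCP at [0.238, 0.496, 0.205] pointing down, gripper open.
Joint ranges: [-3.03, 3.03], [-0.79, 2.21], [0.23, 2.52], [-1.04, 4.18], [0, 3.07], [-2.55, 2.55]. Speed limits (rad/s): [2.22, 2.22, 2.57, 3.14, 3.14, 3.14].

### API

Orientations are given as [roll, pitch, yaw] about the fixed x, y, z axes, in that order (R = Rz(yaw) Ry(pitch) Rx(roll)).
In Python, from station import ctrl gives the robot as it stands.
- The arm moves only by the tool play_rows, never from a script. Its argument "increments" is a list that holds one entry, the list of rows, each a list of 5 numbers: the closure in counts, from 0 (fully open) to 255 (shut), then the shift along the tool's x, y, z in cm, then the turn about the tool's x in degrees. A call has 1 to 12 rows; each row shifts and turns the commanded pose from where the row before left it, along the tool's axes as they then stand; what a row does not reach is not made up. A row lasts 1/12 s, in which the tool goes at most 41.7 mm and 7.16 degrees, less where a joint would pass 70% of its speed; a pose out of reach is approached as far as the arm can. A call is refused whole if a number of a shift passes 4.17 or a number of a turn 7.16, either way. A call with a gripper value outside its range is refused whole. The fingers move at their own pace and stop on an object; "newtons" is the grip in N (left out, the last holds). Time passes only in rows, so rows that do not move let the fingers close. It gives the time, the measured TCP pose, the force and the opening at its end, in the units of the state.
- ctrl.get_obs(): the state, without advancing time (a new reading comes with each control period).
- ctrl.camera(name): name is "side" or "top" or "wrist"; returns the picture (400x640x3 uint8, red, green, blue); there is no depth.
- ctrl.calibration(name): a dict with "fx", "fy", "cx", "cy" (pixels), "rvec" (rotation vector, rad) and "tvec" (3), from world to camera coordinates, as OpenCV has them; the wrist camera has in their place "T_tool_cam" (4x4, takes a point from camera to tool coordinates, whose origin is the TCP and whose axes are the tool frame's). Camera axes: x right, y down, z forward; pixel columns grow to the right and rows downward; lengths in m; the calibration is good to about 2 mm. A picture is of the moment at which its call begins: read the wrist's pose just before it. calibration takes no time and is no camera call.
- ctrl.hand_in(): hands the job in, once; it reports no verdict.
The state is a dict: "time_s": time; "qpos": joint angles; "joint_vel": joint speeds; "tau": joint torques, N m; "ee_pos": TCP position; "eef_rot": TCP orientation; "force": force on the tool from outside, world axes, zero at the start; "moment": the same for the moment, N m; "grip_width": finger opening in m.
Only numpy, scipy, OpenCV 4.12 (cv2) and the standard library are available. Lean on these libraries where they do the work, as an engineer would, in place of code of your own. Each camera call takes 0.05 s, during which the arm holds its last target.

### The job

The vibration sensors in the blue dock are charged: switch the dock off at the isolator, then press the ejector's red pad down so that the sensors rise, and put every sensor flat in a compartment of its own in the yellow tray. When the dock is empty, press the ejector's black pad to lower it again, and leave the isolator off. The sensors' casings are thin, so handle them gently, with a grip of no more than about 35 N, and leave the screwdriver and the bottle on the bench alone.

Things in the scene. Friction and masses are not known exactly. Their poses are not given: they have to be found in the camera images.
- isolator (a joint): snap-over toggle switch with a red paddle (34 mm wide, 12 mm thick, 22 mm tall) on a steel stem, hinged on the top of the grey isolator box, 45 mm above the bench. 0 = ON (leaning 0.6 rad towards the box's -x side), 1.2 rad = OFF (leaning 0.6 rad towards the box's +x side). About 2 N at the paddle tips it over; past the middle (0.6) it snaps to the other end and stays there.
- isolator_box: grey isolator box, 80 x 64 x 45 mm (x, y, z), fixed to the bench; origin at the centre of its underside; the toggle is hinged above this point at height 45 mm about the box's y axis. A green mark lies on its -x side (ON), a white one on its +x side (OFF).
- toggle_tip (a point): middle of the toggle's red paddle, 45 mm from the hinge; the paddle ends 11 mm beyond it. This point is about 82 mm above the bench when ON or OFF (26 mm to the side of the hinge) and 90 mm when upright.
- dock: blue charging dock fixed to the bench, 85 mm wide (x), top face 38 mm above the bench; origin on the bench at the centre of the row of five square pockets (49 mm square, 26 mm deep when the ejector is down), centred at y = -108, -54, 0, 54, 108 mm in its frame. The grey ejector block stands at its +y end (centre y = 168 mm, 85 x 60 mm, 38 mm high).
- ejector (a joint): two-armed rocker lever that works the ejector: hinge along the dock's y axis at x = 0, y = 168 mm, 62 mm above the bench. 0 = ejector down (red end high, sensors flush in their pockets), 0.56 rad = ejector fully up (red end pressed down; all sensors stand 20 mm proud of the dock's top). Stays where it is left; takes about 7 to 11 N on the red pad, 6 N on the black pad.
- red_pad (a point): middle of the upper face of the red pad (36 x 38 mm) of the rocker, at its -x end (dock frame), 56 mm from the hinge: press it down to raise the sensors. It travels about 31 mm down, from 85 mm to 54 mm above the bench.
- black_pad (a point): middle of the upper face of the black pad (36 x 38 mm) of the rocker, at its +x end (dock frame): press it down to lower the ejector again. Its lowest height is 54 mm, its highest 85 mm.
- tray: loose yellow carrying tray, 200 x 136 x 14 mm (x, y, z), 0.7 kg, floor and walls 4 mm, with 3 x 2 open compartments about 61 x 62 mm, centred at x = -65, 0, 65 mm and y = -33, 33 mm in its frame; origin at the centre of its underside; walls 14 mm high, dividers 12.5 mm.
- sensor1_c (a point): centre of sensor 1: white round puck with an orange band, 46 mm diameter, 26 mm thick, about 90 g, the same both ways up, its thin casing cracks if the forces of the two fingers on it add up to 90 N (a grip of 45 N); absent in some starts. z is the puck's axis.
- sensor2_c (a point): centre of sensor 2: white round puck with an orange band, 46 mm diameter, 26 mm thick, about 90 g, the same both ways up, its thin casing cracks if the forces of the two fingers on it add up to 90 N (a grip of 45 N); absent in some starts. z is the puck's axis.
- sensor3_c (a point): centre of sensor 3: white round puck with an orange band, 46 mm diameter, 26 mm thick, about 90 g, the same both ways up, its thin casing cracks if the forces of the two fingers on it add up to 90 N (a grip of 45 N); absent in some starts. z is the puck's axis.
- sensor4_c (a point): centre of sensor 4: white round puck with an orange band, 46 mm diameter, 26 mm thick, about 90 g, the same both ways up, its thin casing cracks if the forces of the two fingers on it add up to 90 N (a grip of 45 N); absent in some starts. z is the puck's axis.
- sensor5_c (a point): centre of sensor 5: white round puck with an orange band, 46 mm diameter, 26 mm thick, about 90 g, the same both ways up, its thin casing cracks if the forces of the two fingers on it add up to 90 N (a grip of 45 N); absent in some starts. z is the puck's axis.
- screwdriver: screwdriver, 180 mm long, lying on the bench; origin under it; leave alone
- oil: grey oil bottle with a black cap, 48 mm diameter, 110 mm high, standing; origin at the centre of its underside; leave alone
Not all that is in view belongs to the job. What is shaped like the part that bears sensor3_c but green or purple is not meant.

How it is judged:
By the outcome, as a careful person would: the job done as asked, in the order asked, and still so for the second after the job is handed in, with the robot touching nothing.
Of sensor1, sensor2, sensor3, sensor4, sensor5 only 3 to 5 are there at a start; the rules pass over those that are not, and their reading is None.
At some moment in a run one of tray may be knocked a few centimetres aside while the robot is not near it.
Once in a run the grip may slacken for a moment while it holds something.
It also fails if it takes over 210 s, if anything falls off the work surface, if the arm or the gripper's body presses on something with over 40 N, if the wrist force passes 120 N, or if a joint passes its speed limit or range.

## Working session

There is one attempt and no reset: what is moved stays moved. The work goes in short steps, Python scripts to look and compute and a tool call to move; the robot and the scene stay as the last step left them, time stands still between calls to the robot, and variables do not carry over. Pictures are saved under pics/ and viewed, and the job is handed in when it is done.

Besides the shell and the picture viewer there is one more tool, called by a JSON object that holds its "op" and its "data", one argument or row to a line. play_rows: Moves the arm, as the interface text tells. Its arguments: {"type":"object","properties":{"increments":{"type":"array"},"newtons":{"type":"number"}},"required":["increments"]}

```bash
ls; mkdir -p pics
cat > h.py <<'E'
from station import ctrl
import numpy as np, cv2
from scipy.spatial.transform import Rotation as R
def snap(name,fn):
    o=ctrl.get_obs(); im=ctrl.camera(name); cv2.imwrite('pics/'+fn,im[:,:,::-1]); return o,im
def cam(name,o=None):
    c=ctrl.calibration(name)
    K=np.array([[c['fx'],0,c['cx']],[0,c['fy'],c['cy']],[0,0,1.]])
    if 'rvec' in c:
        Rc=cv2.Rodrigues(np.array(c['rvec'],float))[0]; t=np.array(c['tvec'],float).ravel()
        return K,Rc.T,-Rc.T@t   # cam->world rot, cam pos
    T=np.array(c['T_tool_cam']); Rt=R.from_euler('xyz',o['eef_rot']).as_matrix()
    return K,Rt@T[:3,:3],Rt@T[:3,3]+np.array(o['ee_pos'])
def onplane(cm,uv,z):
    K,Rw,p=cm; d=Rw@np.linalg.solve(K,[uv[0],uv[1],1.]); return p+d*(z-p[2])/d[2]
def proj(cm,P):
    K,Rw,p=cm; q=K@(Rw.T@(np.array(P)-p)); return q[:2]/q[2]
E
python3 - <<'E'
from h import *
print(ctrl.get_obs(), ctrl.tcp_to_grasp)
for n in ['side','top','wrist']:
    o,im=snap(n,n+'0.png'); print(n,ctrl.calibration(n))
E
```

```text
pics
{'time_s': 0.0, 'qpos': array([ 1.05741799e+00,  3.00472187e-01,  1.52159122e+00, -4.88237142e-05,
        1.32073153e+00, -6.66172775e-02]), 'joint_vel': array([-9.51873694e-04,  3.57882476e-04, -7.19503164e-05,  4.25632123e-04,
        2.48557714e-04, -9.01900369e-04]), 'tau': array([ 1.72010099e-03, -5.31794930e+01, -3.52750075e+01,  7.09187379e-02,
        2.41974351e-02, -7.66186781e-05]), 'ee_pos': array([0.23751225, 0.49576557, 0.20488146]), 'eef_rot': array([-1.59809994,  1.56959311, -2.04484889]), 'force': array([-0.96410767, -0.57983142,  0.12093933]), 'moment': array([ 0.01853533, -0.04319738, -0.04933106]), 'grip_width': 0.09410280497206369} 0.0188
side {'fx': 441.831345048453, 'fy': 441.831345048453, 'cx': 318.1841616885609, 'cy': 202.5396491699273, 'rvec': array([ 2.31207366, -0.62110025,  0.23374861]), 'tvec': array([-0.46976063,  0.29084434,  1.10384734])}
top {'fx': 400.2371558285208, 'fy': 400.2371558285208, 'cx': 317.67594197526876, 'cy': 200.879304255564, 'rvec': array([ 2.13272664, -2.12353784,  0.20417636]), 'tvec': array([0.03431864, 0.56548151, 0.82818203])}
wrist {'fx': 304.53426989691786, 'fy': 304.53426989691786, 'cx': 319.1516465516342, 'cy': 201.59400518309252, 'T_tool_cam': array([[-1.74523984e-03, -2.35909751e-01,  9.71773401e-01,
        -1.79628947e-01],
       [ 9.99998461e-01, -2.37733482e-04,  1.73821747e-03,
         5.36956396e-04],
       [-1.79039376e-04,  9.71774939e-01,  2.35909803e-01,
        -6.86251230e-02],
       [ 0.00000000e+00,  0.00000000e+00,  0.00000000e+00,
         1.00000000e+00]])}
```

View pics/top0.png

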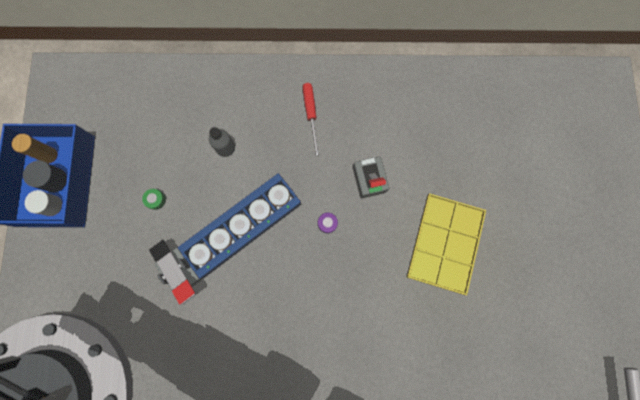

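View pics/side0.png

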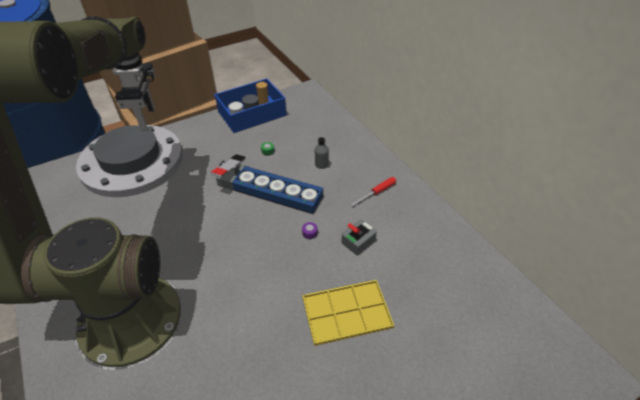

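View pics/wrist0.png

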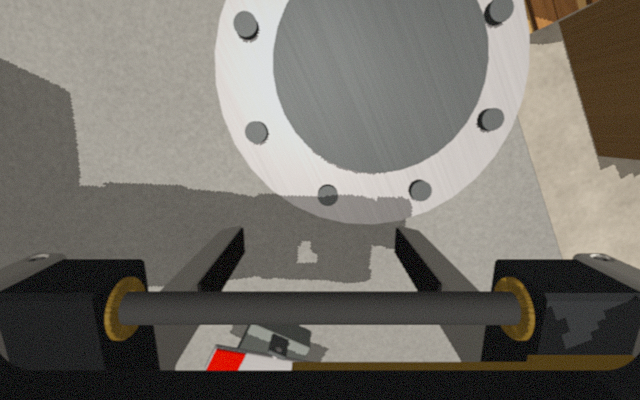

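The top view shows five white pucks in the blue dock, at about (200,254), (219,239), (239,225), (260,209) and (279,195). The rocker's red pad is at (183,292) and its black pad at (160,250). The isolator is at (371,177), with the red paddle at (378,184) on its green side. The tray is at (447,244), the oil bottle at (222,143) and the screwdriver at (310,110).

These could be mistaken for sensors: the green puck (152,198), the purple puck (327,223) and the white cylinder in the blue bin (38,202). I choose the five in the dock and will check that with a close crop.

Run:
```python
from h import *
im=cv2.imread('pics/top0.png')
c=im[150:310,140:400]; cv2.imwrite('pics/crop1.png',cv2.resize(c,None,fx=3,fy=3,interpolation=cv2.INTER_CUBIC))
cm=cam('top'); print('campos',cm[2]); cs=cam('side')
hsv=cv2.cvtColor(im,cv2.COLOR_BGR2HSV)
def comps(mask,mn=30):
    n,l,s,ce=cv2.connectedComponentsWithStats(mask.astype(np.uint8))
    return [(ce[i].round(1),s[i,4],cv2.minAreaRect(np.argwhere(l==i)[:,::-1].astype(np.float32))) for i in range(1,n) if s[i,4]>mn]
def show(nm,mask,z):
    for ce,a,r in comps(mask): 
        print(nm,ce,a,'world',onplane(cm,ce,z).round(4),'corners',[onplane(cm,p,z)[:2].round(3).tolist() for p in cv2.boxPoints(r)])
H,S,V=[hsv[:,:,i].astype(int) for i in range(3)]
show('yellow',(H>20)&(H<35)&(S>100)&(V>80),.012)
show('red',((H<6)|(H>174))&(S>150)&(V>80),.085)
show('blue',(H>100)&(H<125)&(S>120),.038)
show('white',(S<40)&(V>190),.038)
show('green',(H>45)&(H<85)&(S>120),.02)
show('purple',(H>130)&(H<165)&(S>90),.02)
```

```text
campos [0.4041308  0.04270476 0.91743511]
yellow [446.7 243.9] 5360 world [ 0.4753 -0.2557  0.012 ] corners [[0.396, -0.16], [0.593, -0.218], [0.558, -0.356], [0.363, -0.293]]
red [308.9 100.6] 285 world [0.7854 0.0573 0.085 ] corners [[0.824, 0.072], [0.827, 0.053], [0.747, 0.042], [0.744, 0.061]]
red [377.3 182.4] 80 world [ 0.6    -0.0903  0.085 ] corners [[0.604, -0.075], [0.609, -0.104], [0.596, -0.106], [0.591, -0.077]]
red [182.9 291.5] 270 world [0.3712 0.3092 0.085 ] corners [[0.371, 0.334], [0.394, 0.304], [0.371, 0.285], [0.348, 0.314]]
blue [ 38.8 174.5] 4986 world [0.6252 0.6646 0.038 ] corners [[0.508, 0.734], [0.744, 0.769], [0.746, 0.563], [0.509, 0.537]]
blue [226.3 216.5] 653 world [0.5317 0.239  0.038 ] corners [[0.455, 0.347], [0.659, 0.159], [0.617, 0.116], [0.416, 0.304]]
blue [247.2 236. ] 646 world [0.4887 0.1912 0.038 ] corners [[0.441, 0.326], [0.612, 0.112], [0.566, 0.077], [0.399, 0.291]]
white [367.9 161. ] 38 world [ 0.661  -0.0775  0.038 ] corners [[0.662, -0.063], [0.668, -0.09], [0.661, -0.091], [0.655, -0.064]]
white [278.1 194.7] 225 world [0.5816 0
[... 518 characters left out ...]
rs [[0.52, 0.027], [0.533, 0.015], [0.521, 0.003], [0.508, 0.015]]
white [218.9 238.8] 236 world [0.4823 0.2529 0.038 ] corners [[0.502, 0.273], [0.502, 0.234], [0.462, 0.232], [0.462, 0.271]]
white [199.2 253.9] 235 world [0.4493 0.2941 0.038 ] corners [[0.468, 0.315], [0.469, 0.276], [0.43, 0.274], [0.43, 0.313]]
white [635.  384.8] 50 world [ 0.1839 -0.6218  0.038 ] corners [[0.211, -0.62], [0.211, -0.624], [0.157, -0.624], [0.156, -0.62]]
green [152.  198.5] 121 world [0.5749 0.4137 0.02  ] corners [[0.595, 0.436], [0.595, 0.397], [0.555, 0.394], [0.555, 0.432]]
purple [327.2 222.6] 184 world [0.5215 0.0148 0.02  ] corners [[0.522, 0.044], [0.551, 0.014], [0.522, -0.015], [0.492, 0.014]]
```

View pics/crop1.png

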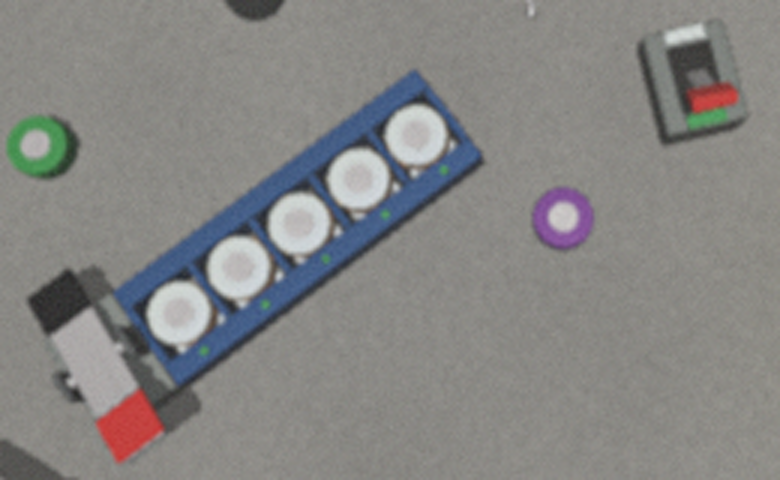

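The crop shows five plain white pucks in the dock pockets. The green puck at (40,145) and the purple one at (563,217) are decoys. The red paddle leans towards the green mark, so the dock is ON. Next I'll work out the move numbers.

```bash
cat >> h.py <<'E'
def tool(o=None):
    o=o or ctrl.get_obs(); return R.from_euler('xyz',o['eef_rot']).as_matrix(), np.array(o['ee_pos'])
def yaw(M): return np.degrees(np.arctan2(M[1,1],M[0,1]))
def goto(P,jaw=None):
    """print shifts (cm) in tool axes & turn about tool x; axes as they stand now"""
    M,p=tool(); d=M.T@(np.array(P)-p)*100
    print('tcp',p.round(4),'jaw deg',yaw(M).round(2),'-> shift cm',d.round(2))
    if jaw is not None:
        a=(jaw-yaw(M)+90)%180-90; print('turn about tool x deg',round(-a,2),'(tool x down)')
E
python3 - <<'E'
from h import *
M,p=tool(); print(M.round(3))
im=cv2.imread('pics/top0.png'); cm=cam('top'); 
cv2.imwrite('pics/crop2.png',cv2.resize(im[145:210,340:410],None,fx=8,fy=8,interpolation=cv2.INTER_CUBIC))
hsv=cv2.cvtColor(im,cv2.COLOR_BGR2HSV);H,S,V=[hsv[:,:,i].astype(int) for i in range(3)]
g=(H>45)&(H<85)&(S>120); g[:,:340]=0; y,x=np.nonzero(g); print('green mark',x.mean(),y.mean(),onplane(cm,(x.mean(),y.mean()),.046))
print('white',onplane(cm,(367.9,161),.046))
# side view check of paddle & sensors
s=cv2.imread('pics/side0.png');cs=cam('side')
print('paddle in side',proj(cs,(.60,-.09,.082)), 'puck5',proj(cs,(.5816,.1254,.038)),'red pad',proj(cs,(.371,.309,.085)))
cv2.imwrite('pics/crop3.png',cv2.resize(s[130:350,200:410],None,fx=2.7,fy=2.7,interpolation=cv2.INTER_CUBIC))
print('paddle top-plane .09',onplane(cm,(377.3,182.4),.09))
goto((.53,-.102,.2),99.8)
E
```

```text
[[-0.     0.432  0.902]
 [-0.001  0.902 -0.432]
 [-1.    -0.001 -0.   ]]
green mark 376.875 188.125 [ 0.59606268 -0.095227    0.046     ]
white [ 0.65866247 -0.07640283  0.046     ]
paddle in side [353.25576808 228.66442074] puck5 [308.99770284 193.65962022] red pad [219.38182932 170.87700648]
paddle top-plane .09 [ 0.59881911 -0.08945849  0.09      ]
tcp [0.2375 0.4958 0.205 ] jaw deg 64.4 -> shift cm [  0.54 -41.28  52.21]
turn about tool x deg -35.4 (tool x down)
```

View pics/crop2.png

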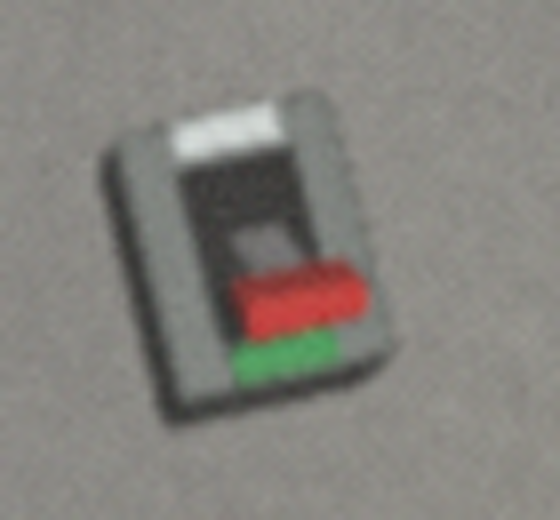

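View pics/crop3.png

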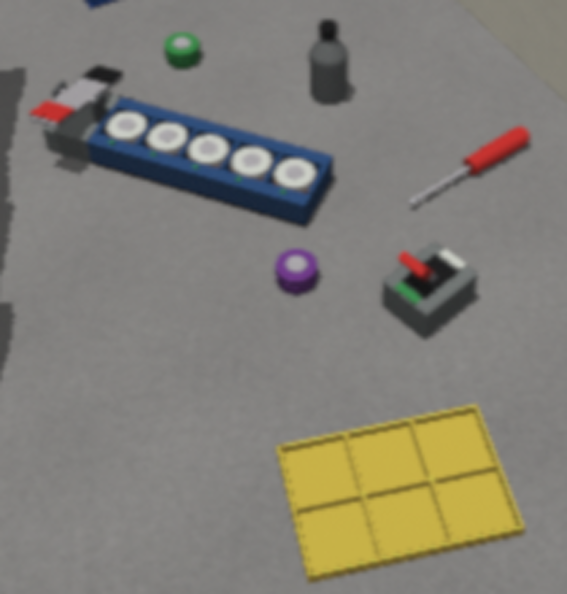

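The side view agrees: the paddle leans to the green side at (410,265) of the crop. The projected heights and positions match between the two views. I'll move to the isolator with the gripper closed.

{"op": "play_rows", "data": {
  "increments": [
    [[255, 0, -2.29, 2.9, 0], [255, 0, -2.29, 2.9, 0], [255, 0, -2.29, 2.9, 0], [255, 0, -2.29, 2.9, 0], [255, 0, -2.29, 2.9, 0], [255, 0, -2.29, 2.9, 0], [255, 0, -2.29, 2.9, 0], [255, 0, -2.29, 2.9, 0], [255, 0, -2.29, 2.9, 0], [255, 0, -2.29, 2.9, 0], [255, 0, -2.29, 2.9, 0], [255, 0, -2.29, 2.9, 0]]
  ],
  "newtons": 20
}}

```text
time_s: 1.15
ee_pos: [0.4331, 0.096, 0.2055]
eef_rot: [0.701, 1.571, 0.254]
force: [0.1, 0.4, -0.1]
grip_width: 0.0172
```

{"op": "play_rows", "data": {
  "increments": [
    [[255, 0, -2.29, 2.9, 0], [255, 0, -2.29, 2.9, 0], [255, 0, -2.29, 2.9, 0], [255, 0, -2.29, 2.9, 0], [255, 0, -2.29, 2.9, 0], [255, 0, -2.29, 2.9, 0], [255, 0, 0, 0, -6.4], [255, 0, 0, 0, -6.4], [255, 0, 0, 0, -6.4], [255, 0, 0, 0, -6.4], [255, 0, 0, 0, -6.4], [255, 0, 0, 0, -6.4]]
  ]
}}

```text
time_s: 2.15
ee_pos: [0.5302, -0.1013, 0.2052]
eef_rot: [2.62, 1.57, 2.849]
force: [0.5, 0.4, -0.6]
grip_width: 0.0006
```

Run:
```python
from h import *
goto((.545,-.104,.08),103)
```

```text
tcp [ 0.5302 -0.1013  0.2052] jaw deg 103.11 -> shift cm [12.52 -0.6   1.39]
turn about tool x deg 0.11 (tool x down)
```

{"op": "play_rows", "data": {
  "increments": [
    [[255, 3.1, -0.15, 0.35, 0], [255, 3.1, -0.15, 0.35, 0], [255, 3.1, -0.15, 0.35, 0], [255, 3.1, -0.15, 0.35, 0], [255, 0, 0, 1.5, 0], [255, 0, 0, 1.0, 0], [255, 0, 0, 1, 0], [255, 0, 0, 1, 0], [255, 0, 0, 1, 0], [255, 0, 0, 1, 0], [255, 0, 0, 0.8, 0], [255, 0, 0, 0, 0]]
  ]
}}

```text
time_s: 3.15
ee_pos: [0.6172, -0.0875, 0.0811]
eef_rot: [1.372, 1.571, 1.596]
force: [-0.4, -0.0, -0.4]
grip_width: 0.0004
```

Run:
```python
from h import *
o,im=snap('side','s1.png'); print(tool(o)[1],o['force'])
s=cv2.imread('pics/s1.png');cv2.imwrite('pics/c4.png',cv2.resize(s[130:350,200:410],None,fx=2.7,fy=2.7,interpolation=cv2.INTER_CUBIC))
```

```text
[ 0.61724585 -0.08751107  0.0811148 ] [-0.38129764 -0.01004939 -0.44860777]
```

View pics/c4.png

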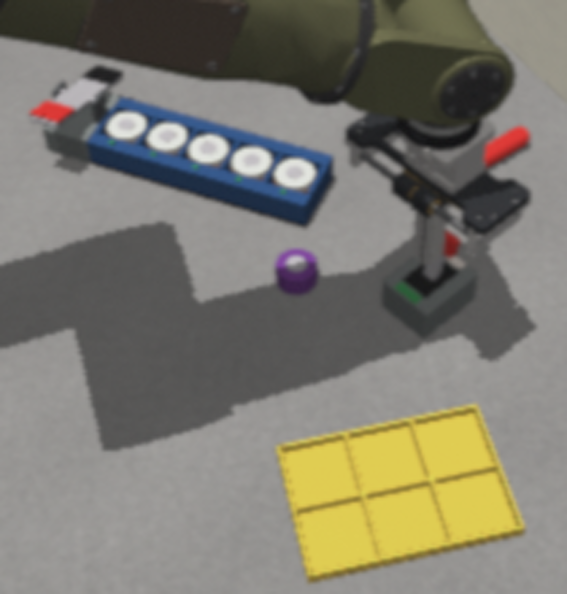

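The red paddle shows on the white (OFF) side at (450,243). I'll retreat, rise, and head for the red pad.

{"op": "play_rows", "data": {
  "increments": [
    [[255, 0, 0, -2.5, 0], [255, 0, 0, -2.5, 0], [255, -3, 0, 0, 0], [255, -3, 0, 0, 6.5], [255, -3, 0, 0, 6.5], [255, -3, 0, 0, 6.5], [255, 0, 0, 0, 6.5], [255, 0, 0, 0, 6.5], [255, 0, 0, 0, 6.5], [255, 0, 0, 0, 6.5], [255, 0, 0, 0, 6.5], [255, 0, 0, 0, 6.5]]
  ]
}}

```text
time_s: 4.2
ee_pos: [0.5672, -0.099, 0.2013]
eef_rot: [-2.555, 1.571, 2.924]
force: [-0.2, -0.0, 0.3]
grip_width: 0.0002
```

Run:
```python
from h import *
goto((.369,.308,.2),38)
```

```text
tcp [ 0.5672 -0.099   0.2013] jaw deg 43.97 -> shift cm [  0.14  13.99 -43.06]
turn about tool x deg 5.97 (tool x down)
```

{"op": "play_rows", "data": {
  "increments": [
    [[255, 0, 1.17, -3.59, 0], [255, 0, 1.17, -3.59, 0], [255, 0, 1.17, -3.59, 0], [255, 0, 1.17, -3.59, 0], [255, 0, 1.17, -3.59, 0], [255, 0, 1.17, -3.59, 0], [255, 0, 1.17, -3.59, 0], [255, 0, 1.17, -3.59, 0], [255, 0, 1.17, -3.59, 0], [255, 0, 1.17, -3.59, 0], [255, 0, 1.17, -3.59, 0], [255, 0, 1.17, -3.59, 0]]
  ]
}}

```text
time_s: 5.2
ee_pos: [0.3659, 0.3085, 0.2015]
eef_rot: [1.432, 1.57, 0.634]
force: [0.6, 0.0, 0.0]
grip_width: 0.0003
```

Run:
```python
from h import *
goto((.369,.308,.09),38)
o,im=snap('top','t2.png')
im=cv2.imread('pics/t2.png'); cv2.imwrite('pics/c5.png',cv2.resize(im[140:310,130:500],None,fx=2,fy=2,interpolation=cv2.INTER_CUBIC))
```

```text
tcp [0.3659 0.3085 0.2015] jaw deg 44.29 -> shift cm [11.15  0.19  0.26]
turn about tool x deg 6.29 (tool x down)
```

View pics/c5.png

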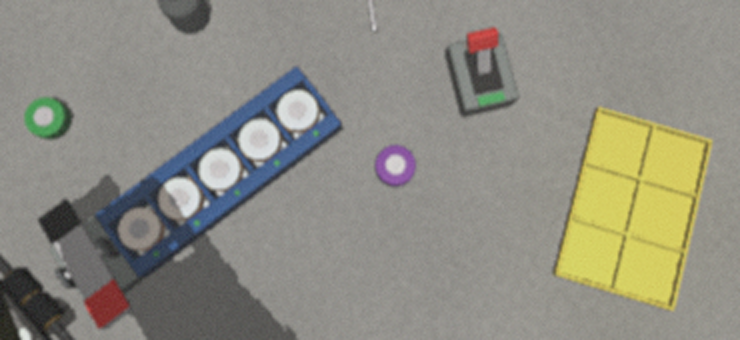

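The isolator is OFF: the red paddle is at (483,40) and the green mark is uncovered. I'll press the red pad.

{"op": "play_rows", "data": {
  "increments": [
    [[255, 2.2, 0.1, 0.1, 6.2], [255, 2.2, 0, 0.1, 0], [255, 2.2, 0, 0, 0], [255, 2.2, 0, 0, 0], [255, 2.0, 0, 0, 0], [255, 0.8, 0, 0, 0], [255, 0.8, 0, 0, 0], [255, 0.8, 0, 0, 0], [255, 0.8, 0, 0, 0], [255, 0.6, 0, 0, 0], [255, 0.3, 0, 0, 0], [255, 0, 0, 0, 0]]
  ]
}}

```text
time_s: 6.25
ee_pos: [0.369, 0.3062, 0.0544]
eef_rot: [-1.566, 1.57, -2.472]
force: [-13.5, -9.7, 28.7]
grip_width: 0.0007
```

Run:
```python
from h import *
o,im=snap('side','s2.png'); print(tool(o)[1],o['force'])
s=cv2.imread('pics/s2.png');cv2.imwrite('pics/c6.png',cv2.resize(s[130:260,200:410],None,fx=3.5,fy=3.5,interpolation=cv2.INTER_CUBIC))
```

```text
[0.36900385 0.30623428 0.05441611] [-13.45797212  -9.7219271   28.66927721]
```

View pics/c6.png

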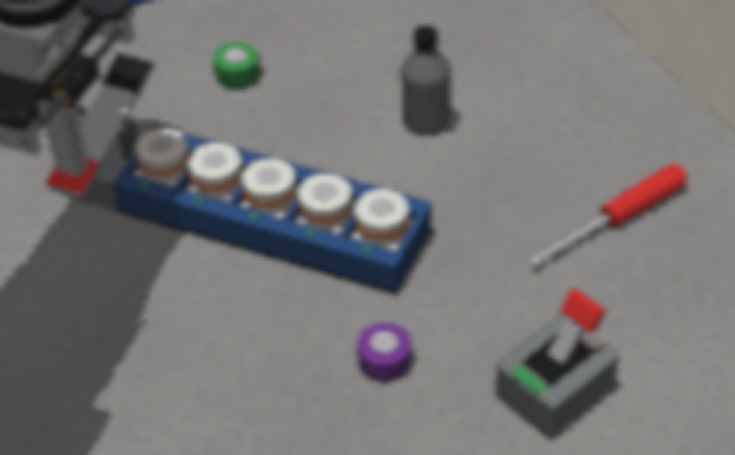

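All five pucks are up with their orange bands showing, and the isolator is OFF. I'll lift, open, and re-measure the raised pucks.

{"op": "play_rows", "data": {
  "increments": [
    [[255, -0.5, 0, 0, 0], [255, -2, 0, 0, 0], [255, -3, 0, 0, 0], [0, -3, 0, 0, 0], [0, -3, 0, 0, 0], [0, -3, 0, 0, 0]]
  ]
}}

```text
time_s: 6.8
ee_pos: [0.3691, 0.3062, 0.1995]
eef_rot: [1.448, 1.57, 0.542]
force: [0.2, 0.3, 0.0]
grip_width: 0.0167
```

```bash
cat >> h.py <<'E'
def pucks(im,z):
    hsv=cv2.cvtColor(im,cv2.COLOR_RGB2HSV);H,S,V=[hsv[:,:,i].astype(int) for i in range(3)]
    m=((S<45)&(V>175)).astype(np.uint8); n,l,s,c=cv2.connectedComponentsWithStats(m); cm=cam('top')
    for i in range(1,n):
        if 100<s[i,4]<700: print('puck px',c[i].round(1),s[i,4],s[i,2:4],onplane(cm,c[i],z).round(4))
def tray(im):
    hsv=cv2.cvtColor(im,cv2.COLOR_RGB2HSV);H,S,V=[hsv[:,:,i].astype(int) for i in range(3)]
    m=((H>20)&(H<35)&(S>90)&(V>60)).astype(np.uint8); m=cv2.morphologyEx(m,cv2.MORPH_OPEN,np.ones((3,3)))
    cs,_=cv2.findContours(m,cv2.RETR_EXTERNAL,cv2.CHAIN_APPROX_NONE); pts=np.vstack([c for c in cs if cv2.contourArea(c)>60])[:,0]
    cm=cam('top'); w=np.array([onplane(cm,p,.012)[:2] for p in pts],np.float32)
    (c,(a,b),an)=cv2.minAreaRect(w*1000)
    if a<b: an+=90; a,b=b,a
    an=(an+90)%180-90; c=np.array(c)/1000; print('tray centre',c.round(4),'size',round(a),round(b),'yaw',round(an,1))
    t=np.radians(an); Rm=np.array([[np.cos(t),-np.sin(t)],[np.sin(t),np.cos(t)]])
    for x in(-.065,0,.065):
        for y in(-.033,.033): print('  comp',x,y,(c+Rm@[x,y]).round(4))
E
python3 - <<'E'
from h import *
o,im=snap('top','t3.png'); pucks(im,.058); tray(im); print(o['ee_pos'],o['grip_width'])
goto((.6,.14,.2),38)
E
```

```text
puck px [277.4 192.7] 318 [20 20] [0.582  0.1252 0.058 ]
puck px [ 35.8 201.2] 402 [23 23] [0.5603 0.6491 0.058 ]
puck px [257.7 207.6] 324 [20 20] [0.5487 0.1671 0.058 ]
puck px [237.4 222.9] 335 [20 21] [0.5151 0.2099 0.058 ]
puck px [219.7 235.7] 208 [18 20] [0.4872 0.2467 0.058 ]
puck px [ 85.5 345.9] 323 [35 25] [0.2613 0.5088 0.058 ]
puck px [636.  384.4] 171 [ 8 30] [ 0.1897 -0.6087  0.058 ]
tray centre [ 0.4779 -0.2559] size 201 138 yaw -16.6
  comp -0.065 -0.033 [ 0.4062 -0.2689]
  comp -0.065 0.033 [ 0.4251 -0.2057]
  comp 0 -0.033 [ 0.4684 -0.2875]
  comp 0 0.033 [ 0.4873 -0.2243]
  comp 0.065 -0.033 [ 0.5307 -0.3062]
  comp 0.065 0.033 [ 0.5496 -0.2429]
[0.36907126 0.3062047  0.19945768] 0.016735699192257984
tcp [0.3707 0.3074 0.2052] jaw deg 38.1 -> shift cm [ 0.59  7.71 27.33]
turn about tool x deg 0.1 (tool x down)
```

View pics/t3.png

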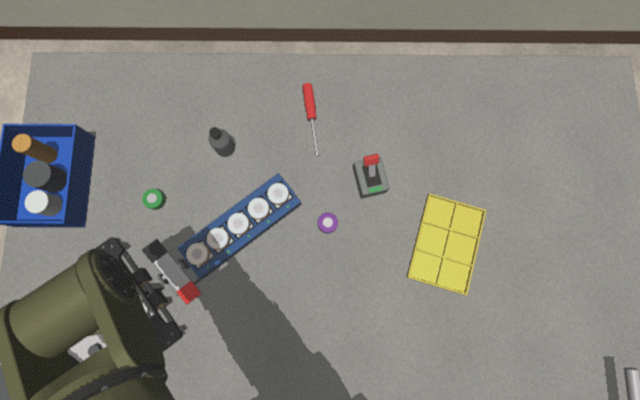

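The pucks are spaced 54 mm apart as expected, and the tray measures 201 x 138 mm. The isolator is OFF. I'll go for the far puck at (.582, .125) first.

{"op": "play_rows", "data": {
  "increments": [
    [[0, 0.7, 0.675, 3.42, 0], [0, 0.7, 0.675, 3.42, 0], [0, 0.7, 0.675, 3.42, 0], [0, 0.7, 0.675, 3.42, 0], [0, 0.7, 0.675, 3.42, 0], [0, 0.7, 0.675, 3.42, 0], [0, 0.7, 0.675, 3.42, 0], [0, 0.7, 0.675, 3.42, 0], [0, 2, 0, 0, 0], [0, 2, 0, 0, 0], [0, 0, 0, 0, 0]]
  ]
}}

```text
time_s: 7.77
ee_pos: [0.579, 0.1237, 0.0978]
eef_rot: [-2.09, 1.565, -2.996]
force: [-0.5, -0.6, -0.8]
grip_width: 0.0928
```

Run:
```python
from h import *
goto((.582,.1252,.044),38.2); print(ctrl.get_obs()['grip_width'])
o,im=snap('wrist','w1.png')
```

```text
tcp [0.579  0.1237 0.0978] jaw deg 38.04 -> shift cm [5.38 0.36 0.08]
turn about tool x deg -0.16 (tool x down)
0.0927997425639848
```

View pics/w1.png

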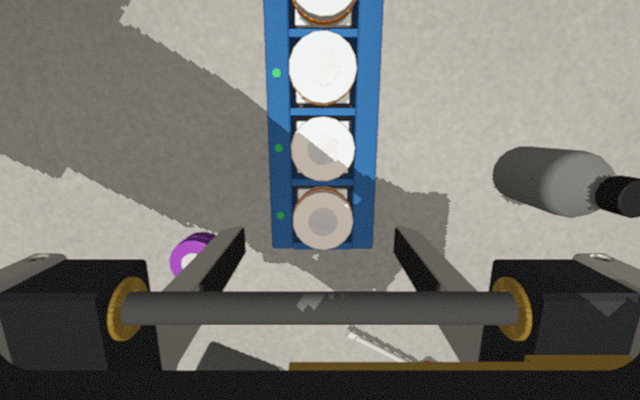

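The wrist view shows the puck at (322,218), centred between the fingers (about x = 320) with its band showing. I'll descend and close.

{"op": "play_rows", "data": {
  "increments": [
    [[0, 2, 0.2, 0.1, 0], [0, 2, 0.1, 0, 0], [0, 1.4, 0, 0, 0], [0, 0, 0, 0, 0], [255, 0, 0, 0, 0], [255, 0, 0, 0, 0], [255, 0, 0, 0, 0], [255, 0, 0, 0, 0], [255, 0, 0, 0, 0], [255, 0, 0, 0, 0], [255, 0, 0, 0, 0], [255, 0, 0, 0, 0]]
  ],
  "newtons": 24
}}

```text
time_s: 8.82
ee_pos: [0.5828, 0.1251, 0.0474]
eef_rot: [-1.735, 1.568, -2.641]
force: [-0.8, -3.0, 4.6]
grip_width: 0.0454
```

{"op": "play_rows", "data": {
  "increments": [
    [[255, -0.7, 0, 0, 0], [255, -1.5, 0, 0, 0], [255, -2, 0, 0, 0], [255, -2, 0, 0, 0], [255, -2, 0, 0, 0], [255, -2, 0, 0, 0], [255, 0, 0, 0, 0]]
  ]
}}

```text
time_s: 9.4
ee_pos: [0.5852, 0.1261, 0.1538]
eef_rot: [1.083, 1.564, 0.177]
force: [1.6, 0.4, 0.6]
grip_width: 0.0453
```

Run:
```python
from h import *
o,im=snap('wrist','w2.png'); print(o['grip_width'])
o,im=snap('top','t4.png'); tray(im)
goto((.5307,-.3062,.15),38.2)
```

```text
0.0452737906669618
tray centre [ 0.4779 -0.256 ] size 201 138 yaw -16.6
  comp -0.065 -0.033 [ 0.4062 -0.269 ]
  comp -0.065 0.033 [ 0.4251 -0.2058]
  comp 0 -0.033 [ 0.4685 -0.2876]
  comp 0 0.033 [ 0.4874 -0.2243]
  comp 0.065 -0.033 [ 0.5308 -0.3062]
  comp 0.065 0.033 [ 0.5497 -0.2429]
tcp [0.5838 0.1258 0.1496] jaw deg 38.1 -> shift cm [ -0.05 -30.83  30.72]
turn about tool x deg -0.1 (tool x down)
```

View pics/w2.png

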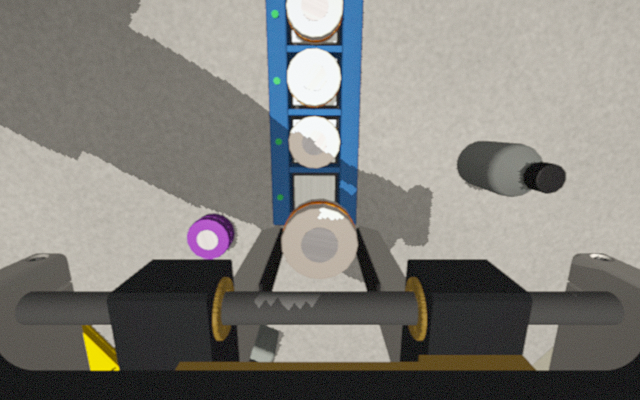

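The puck is held (opening 45 mm), its pocket shows empty at (315,188), and the tray hasn't moved. I'll carry it to the far compartment at (.531, -.306).

{"op": "play_rows", "data": {
  "increments": [
    [[255, 0, -2.57, 2.56, 0], [255, 0, -2.57, 2.56, 0], [255, 0, -2.57, 2.56, 0], [255, 0, -2.57, 2.56, 0], [255, 0, -2.57, 2.56, 0], [255, 0, -2.57, 2.56, 0], [255, 0, -2.57, 2.56, 0], [255, 0, -2.57, 2.56, 0], [255, 0, -2.57, 2.56, 0], [255, 0, -2.57, 2.56, 0], [255, 0, -2.57, 2.56, 0], [255, 0, -2.57, 2.56, 0]]
  ]
}}

```text
time_s: 10.5
ee_pos: [0.5295, -0.3078, 0.1478]
eef_rot: [-2.863, 1.569, 2.515]
force: [0.9, -0.2, -0.7]
grip_width: 0.0453
```

{"op": "play_rows", "data": {
  "increments": [
    [[255, 2, 0, 0, 0], [255, 2, 0, 0, 0], [255, 2, 0, 0, 0], [255, 2, 0, 0, 0], [255, 0, 0, 0, 0], [255, 0, 0, 0, 0]]
  ]
}}

```text
time_s: 11.0
ee_pos: [0.5298, -0.3058, 0.068]
eef_rot: [-2.83, 1.568, 2.548]
force: [-0.2, -0.8, 0.0]
grip_width: 0.0455
```

Run:
```python
from h import *
o,im=snap('wrist','w3.png'); print(o['grip_width'],o['force'])
o,im=snap('side','s3.png'); cv2.imwrite('pics/c7.png',cv2.resize(im[230:370,270:430,::-1],None,fx=4,fy=4,interpolation=cv2.INTER_CUBIC))
goto((.5308,-.3062,.024),38.2)
```

```text
0.045545750022006865 [-0.23648862 -0.84525698  0.01574867]
tcp [ 0.5308 -0.3065  0.0702] jaw deg 38.11 -> shift cm [ 4.62  0.01 -0.03]
turn about tool x deg -0.09 (tool x down)
```

View pics/c7.png

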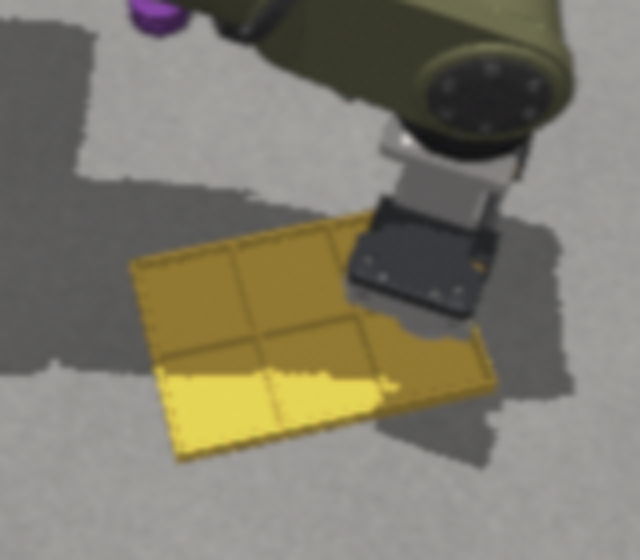

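View pics/w3.png

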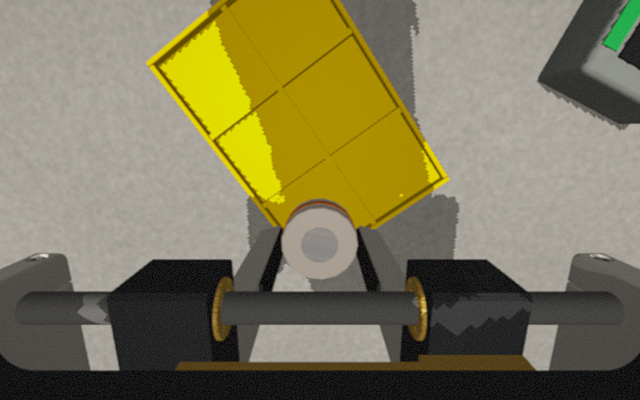

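The puck is held over the corner compartment. The wrist view shows its nearer corner at (375,225), and the tray is undisturbed. I'll lower it, watching the force.

{"op": "play_rows", "data": {
  "increments": [
    [[255, 1.5, 0, 0, 0], [255, 1.5, 0, 0, 0], [255, 1.0, 0, 0, 0], [255, 0.5, 0, 0, 0], [255, 0, 0, 0, 0], [255, 0, 0, 0, 0]]
  ]
}}

```text
time_s: 11.6
ee_pos: [0.5308, -0.3065, 0.0251]
eef_rot: [0.291, 1.57, -0.615]
force: [0.1, -0.4, -0.6]
grip_width: 0.0456
```

{"op": "play_rows", "data": {
  "increments": [
    [[255, 0.2, 0, 0, 0], [255, 0.1, 0, 0, 0], [255, 0, 0, 0, 0]]
  ]
}}

```text
time_s: 11.85
ee_pos: [0.5306, -0.3064, 0.0217]
eef_rot: [0.276, 1.57, -0.629]
force: [0.2, 0.6, -1.2]
grip_width: 0.0452
```

{"op": "play_rows", "data": {
  "increments": [
    [[255, 0.2, 0, 0, 0], [255, 0, 0, 0, 0], [255, 0, 0, 0, 0]]
  ]
}}

```text
time_s: 12.1
ee_pos: [0.5307, -0.3064, 0.0197]
eef_rot: [0.339, 1.57, -0.567]
force: [0.1, -0.4, -0.3]
grip_width: 0.0455
```

{"op": "play_rows", "data": {
  "increments": [
    [[255, 0.12, 0, 0, 0], [255, 0, 0, 0, 0], [255, 0, 0, 0, 0]]
  ]
}}

```text
time_s: 12.35
ee_pos: [0.5308, -0.3065, 0.0195]
eef_rot: [0.23, 1.57, -0.676]
force: [-3.5, 2.7, 12.6]
grip_width: 0.0449
```

{"op": "play_rows", "data": {
  "increments": [
    [[255, 0.12, 0, 0, 0], [255, 0, 0, 0, 0], [255, 0, 0, 0, 0]]
  ]
}}

```text
time_s: 12.6
ee_pos: [0.531, -0.3067, 0.0193]
eef_rot: [0.225, 1.569, -0.68]
force: [-6.6, 3.9, 20.9]
grip_width: 0.0449
```

Contact comes at TCP 19.5 mm, which matches the puck resting on the 4 mm floor (15.4 mm offset). I'll ease off, release and lift.

{"op": "play_rows", "data": {
  "increments": [
    [[255, -0.22, 0, 0, 0], [0, 0, 0, 0, 0], [0, 0, 0, 0, 0], [0, 0, 0, 0, 0], [0, 0, 0, 0, 0], [0, -1, 0, 0, 0], [0, -2, 0, 0, 0], [0, -3, 0, 0, 0], [0, -3, 0, 0, 0], [0, -3, 0, 0, 0], [0, 0, 0, 0, 0]]
  ]
}}

```text
time_s: 13.52
ee_pos: [0.5324, -0.3075, 0.1463]
eef_rot: [0.321, 1.562, -0.584]
force: [0.7, 0.7, 1.0]
grip_width: 0.0938
```

Run:
```python
from h import *
o,im=snap('wrist','w4.png'); print(o['grip_width'],o['force'])
goto((.5486,.1675,.12),38.2)
```

```text
0.09379300282272944 [0.66880325 0.6818173  0.9555676 ]
tcp [ 0.5316 -0.3071  0.1432] jaw deg 38.1 -> shift cm [  2.17  30.61 -36.31]
turn about tool x deg -0.1 (tool x down)
```

View pics/w4.png

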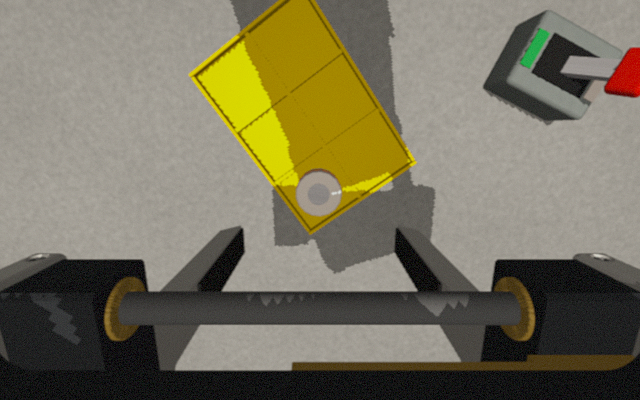

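The first puck lies flat in the corner compartment at (318,192). On to puck 2.

{"op": "play_rows", "data": {
  "increments": [
    [[0, 0.18, 2.55, -3.03, 0], [0, 0.18, 2.55, -3.03, 0], [0, 0.18, 2.55, -3.03, 0], [0, 0.18, 2.55, -3.03, 0], [0, 0.18, 2.55, -3.03, 0], [0, 0.18, 2.55, -3.03, 0], [0, 0.18, 2.55, -3.03, 0], [0, 0.18, 2.55, -3.03, 0], [0, 0.18, 2.55, -3.03, 0], [0, 0.18, 2.55, -3.03, 0], [0, 0.18, 2.55, -3.03, 0], [0, 0.18, 2.55, -3.03, 0]]
  ]
}}

```text
time_s: 14.57
ee_pos: [0.5462, 0.1705, 0.1169]
eef_rot: [-1.99, 1.57, -2.896]
force: [1.1, -0.1, -0.5]
grip_width: 0.0939
```

{"op": "play_rows", "data": {
  "increments": [
    [[0, 0, 0, 0, 0], [0, 0, 0, 0, 0]]
  ]
}}

```text
time_s: 14.73
ee_pos: [0.5462, 0.1701, 0.1166]
eef_rot: [-1.961, 1.569, -2.863]
force: [1.0, -1.2, -0.2]
grip_width: 0.0939
```

Run:
```python
from h import *
goto((.5486,.1675,.046),38.2)
o,im=snap('wrist','w5.png')
```

```text
tcp [0.5462 0.1701 0.1166] jaw deg 38.28 -> shift cm [7.06 0.04 0.36]
turn about tool x deg 0.08 (tool x down)
```

View pics/w5.png

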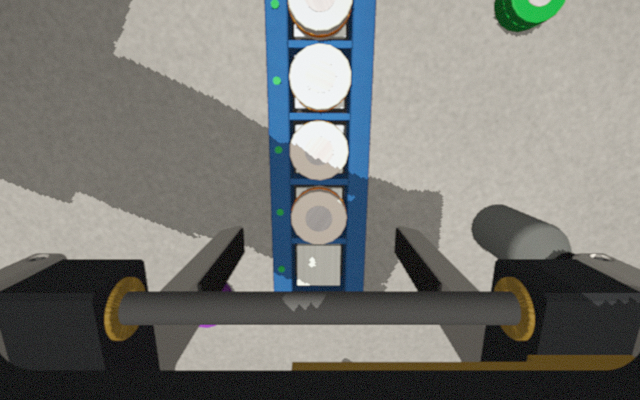

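The next puck at (319,216) is centred, and pocket 1 is empty.

{"op": "play_rows", "data": {
  "increments": [
    [[0, 2.5, 0.04, 0.2, 0], [0, 2.5, 0, 0.15, 0], [0, 2, 0, 0, 0], [0, 0, 0, 0, 0], [255, 0, 0, 0, 0], [255, 0, 0, 0, 0], [255, 0, 0, 0, 0], [255, 0, 0, 0, 0], [255, 0, 0, 0, 0], [255, 0, 0, 0, 0], [255, 0, 0, 0, 0], [255, 0, 0, 0, 0]]
  ],
  "newtons": 24
}}

```text
time_s: 15.78
ee_pos: [0.5494, 0.1661, 0.0478]
eef_rot: [0.802, 1.571, -0.103]
force: [-0.4, -0.2, 2.8]
grip_width: 0.0457
```

{"op": "play_rows", "data": {
  "increments": [
    [[255, -0.7, 0, 0, 0], [255, -1.5, 0, 0, 0], [255, -2, 0, 0, 0], [255, -2, 0, 0, 0], [255, -2, 0, 0, 0], [255, -2, 0, 0, 0], [255, 0, 0, 0, 0], [255, 0, 0, 0, 0]]
  ]
}}

```text
time_s: 16.45
ee_pos: [0.5497, 0.1662, 0.1504]
eef_rot: [1.127, 1.569, 0.221]
force: [-0.4, 0.0, -1.5]
grip_width: 0.0454
```

Run:
```python
from h import *
o,im=snap('wrist','w6.png'); print(o['grip_width'])
o,im=snap('top','t5.png'); tray(im)
```

```text
0.04535256159056974
tray centre [ 0.4779 -0.256 ] size 201 138 yaw -16.7
  comp -0.065 -0.033 [ 0.4062 -0.2689]
  comp -0.065 0.033 [ 0.4251 -0.2057]
  comp 0 -0.033 [ 0.4685 -0.2876]
  comp 0 0.033 [ 0.4874 -0.2244]
  comp 0.065 -0.033 [ 0.5307 -0.3062]
  comp 0.065 0.033 [ 0.5497 -0.243 ]
```

View pics/t5.png

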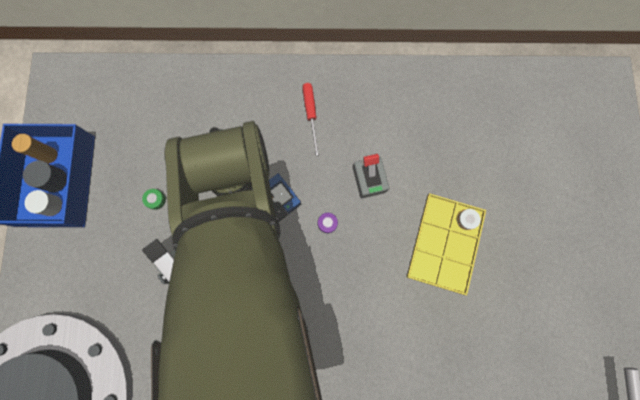

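The first puck sits in its compartment at (470,218). The tray is unmoved and puck 2 is held. It goes to the compartment at (.550, -.243).

{"op": "play_rows", "data": {
  "increments": [
    [[255, 0, -2.1, 2.68, 0], [255, 0, -2.1, 2.68, 0], [255, 0, -2.1, 2.68, 0], [255, 0, -2.1, 2.68, 0], [255, 0, -2.1, 2.68, 0], [255, 0, -2.1, 2.68, 0], [255, 0, -2.1, 2.68, 0], [255, 0, -2.1, 2.68, 0], [255, 0, -2.1, 2.68, 0], [255, 0, -2.1, 2.68, 0], [255, 0, -2.1, 2.68, 0], [255, 0, -2.1, 2.68, 0]]
  ]
}}

```text
time_s: 17.55
ee_pos: [0.5488, -0.2439, 0.1482]
eef_rot: [-2.721, 1.569, 2.656]
force: [0.6, 0.6, -0.7]
grip_width: 0.0456
```

{"op": "play_rows", "data": {
  "increments": [
    [[255, 2.5, 0, 0, 0], [255, 2.5, 0, 0, 0], [255, 2.5, 0, 0, 0], [255, 0, 0, 0, 0], [255, 0, 0, 0, 0], [255, 0, 0, 0, 0]]
  ]
}}

```text
time_s: 18.05
ee_pos: [0.55, -0.2426, 0.0756]
eef_rot: [0.429, 1.57, -0.477]
force: [0.1, 0.5, -0.7]
grip_width: 0.0455
```

Run:
```python
from h import *
o,im=snap('wrist','w7.png'); print(o['grip_width'])
goto((.5497,-.243,.0205),38.2)
```

```text
0.04550149201822141
tcp [ 0.5502 -0.2426  0.0761] jaw deg 38.12 -> shift cm [ 5.56 -0.06 -0.01]
turn about tool x deg -0.08 (tool x down)
```

View pics/w7.png

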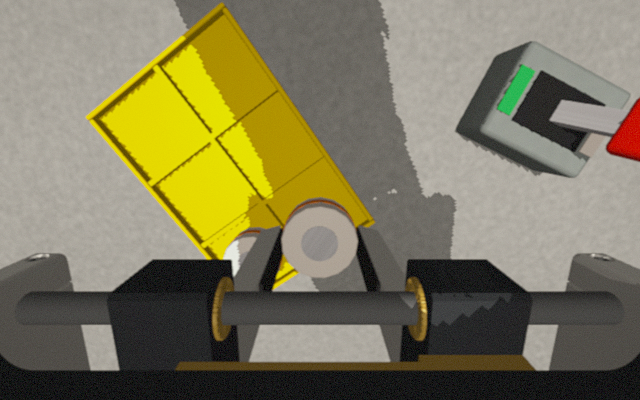

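The puck is held over the second compartment and clear of puck 1, seen at (240,255). I'll lower and release.

{"op": "play_rows", "data": {
  "increments": [
    [[255, 2, -0.05, 0, 0], [255, 2, 0, 0, 0], [255, 1, 0, 0, 0], [255, 0.4, 0, 0, 0], [255, 0.15, 0, 0, 0], [255, 0, 0, 0, 0], [255, 0, 0, 0, 0]]
  ]
}}

```text
time_s: 18.68
ee_pos: [0.5498, -0.243, 0.0204]
eef_rot: [0.439, 1.569, -0.466]
force: [-0.2, -1.0, -0.4]
grip_width: 0.0452
```

{"op": "play_rows", "data": {
  "increments": [
    [[255, 0.1, 0, 0, 0], [0, 0, 0, 0, 0], [0, 0, 0, 0, 0], [0, 0, 0, 0, 0], [0, 0, 0, 0, 0], [0, -1, 0, 0, 0], [0, -2, 0, 0, 0], [0, -3, 0, 0, 0], [0, -3, 0, 0, 0], [0, -3, 0, 0, 0], [0, 0, 0, 0, 0], [0, 0, 0, 0, 0]]
  ]
}}

```text
time_s: 19.68
ee_pos: [0.5498, -0.2431, 0.1404]
eef_rot: [0.437, 1.567, -0.469]
force: [-0.2, -0.1, -0.1]
grip_width: 0.0939
```

Run:
```python
from h import *
o,im=snap('wrist','w8.png'); print(o['grip_width'])
goto((.5151,.2099,.12),38.2)
```

```text
0.09392012411151043
tcp [ 0.5491 -0.2427  0.1386] jaw deg 38.1 -> shift cm [  1.84  25.25 -37.72]
turn about tool x deg -0.1 (tool x down)
```

View pics/w8.png

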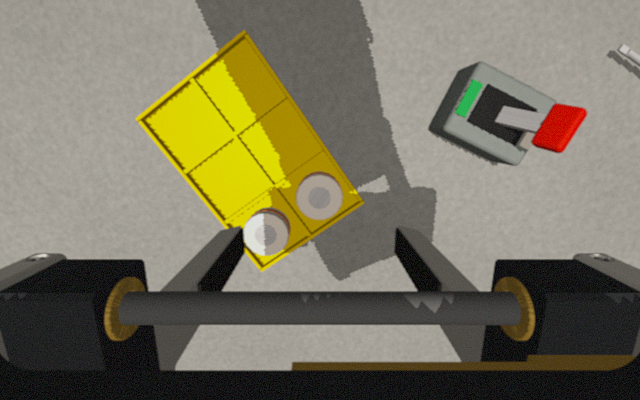

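Two pucks are flat in separate compartments, at (266,232) and (319,195). On to puck 3.

{"op": "play_rows", "data": {
  "increments": [
    [[0, 0.15, 2.1, -3.14, 0], [0, 0.15, 2.1, -3.14, 0], [0, 0.15, 2.1, -3.14, 0], [0, 0.15, 2.1, -3.14, 0], [0, 0.15, 2.1, -3.14, 0], [0, 0.15, 2.1, -3.14, 0], [0, 0.15, 2.1, -3.14, 0], [0, 0.15, 2.1, -3.14, 0], [0, 0.15, 2.1, -3.14, 0], [0, 0.15, 2.1, -3.14, 0], [0, 0.15, 2.1, -3.14, 0], [0, 0.15, 2.1, -3.14, 0]]
  ]
}}

```text
time_s: 20.73
ee_pos: [0.5138, 0.2109, 0.1189]
eef_rot: [-1.885, 1.569, -2.791]
force: [0.8, -0.5, 0.8]
grip_width: 0.0938
```

{"op": "play_rows", "data": {
  "increments": [
    [[0, 0, 0, 0, 0], [0, 0, 0, 0, 0]]
  ]
}}

```text
time_s: 20.9
ee_pos: [0.5139, 0.2105, 0.1187]
eef_rot: [-1.891, 1.568, -2.794]
force: [-0.3, -0.8, -0.0]
grip_width: 0.0941
```

Run:
```python
from h import *
goto((.5151,.2099,.046),38.2)
o,im=snap('wrist','w9.png')
```

```text
tcp [0.5139 0.2105 0.1187] jaw deg 38.28 -> shift cm [7.27 0.07 0.13]
turn about tool x deg 0.08 (tool x down)
```

View pics/w9.png

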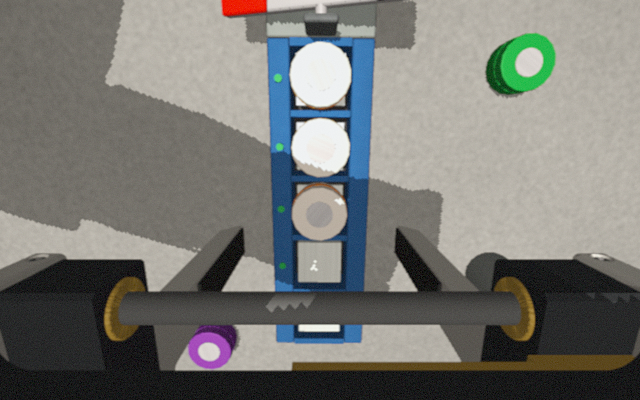

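Puck 3 at (320,212) is centred, with two empty pockets behind it.

{"op": "play_rows", "data": {
  "increments": [
    [[0, 2.7, 0.07, 0.13, 0], [0, 2.5, 0, 0, 0], [0, 2, 0, 0, 0], [0, 0, 0, 0, 0], [255, 0, 0, 0, 0], [255, 0, 0, 0, 0], [255, 0, 0, 0, 0], [255, 0, 0, 0, 0], [255, 0, 0, 0, 0], [255, 0, 0, 0, 0], [255, 0, 0, 0, 0], [255, 0, 0, 0, 0]]
  ],
  "newtons": 24
}}

```text
time_s: 21.95
ee_pos: [0.5163, 0.2087, 0.0483]
eef_rot: [0.729, 1.571, -0.176]
force: [0.9, 0.1, 1.7]
grip_width: 0.0456
```

{"op": "play_rows", "data": {
  "increments": [
    [[255, -0.7, 0, 0, 0], [255, -1.5, 0, 0, 0], [255, -2, 0, 0, 0], [255, -2, 0, 0, 0], [255, -2, 0, 0, 0], [255, -2, 0, 0, 0], [255, 0, 0, 0, 0], [255, 0, 0, 0, 0]]
  ]
}}

```text
time_s: 22.62
ee_pos: [0.5165, 0.2088, 0.1507]
eef_rot: [1.222, 1.569, 0.317]
force: [0.1, -1.1, -1.7]
grip_width: 0.0452
```

Run:
```python
from h import *
o,im=snap('wrist','w10.png'); print(o['grip_width'])
o,im=snap('top','t6.png'); tray(im)
goto((.4685,-.2876,.15),38.2)
```

```text
0.04515788549186837
tray centre [ 0.4779 -0.256 ] size 201 138 yaw -16.6
  comp -0.065 -0.033 [ 0.4062 -0.269 ]
  comp -0.065 0.033 [ 0.4251 -0.2057]
  comp 0 -0.033 [ 0.4685 -0.2876]
  comp 0 0.033 [ 0.4874 -0.2243]
  comp 0.065 -0.033 [ 0.5308 -0.3062]
  comp 0.065 0.033 [ 0.5497 -0.2429]
tcp [0.5158 0.2085 0.1489] jaw deg 38.1 -> shift cm [ -0.07 -34.33  36.12]
turn about tool x deg -0.1 (tool x down)
```

View pics/w10.png

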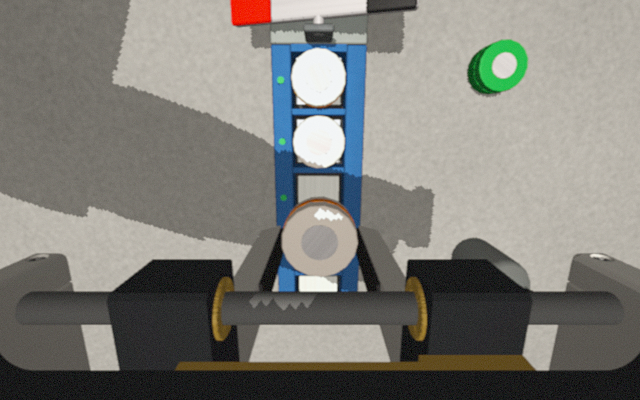

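View pics/t6.png

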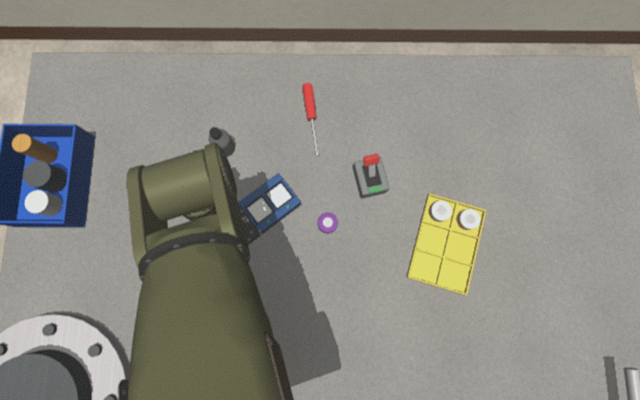

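Puck 3 is held. Two pucks are in the tray at (441,210) and (470,218), the tray is unmoved, and the target is (.4685, -.2876).

{"op": "play_rows", "data": {
  "increments": [
    [[255, 0, -2.64, 2.78, 0], [255, 0, -2.64, 2.78, 0], [255, 0, -2.64, 2.78, 0], [255, 0, -2.64, 2.78, 0], [255, 0, -2.64, 2.78, 0], [255, 0, -2.64, 2.78, 0], [255, 0, -2.64, 2.78, 0], [255, 0, -2.64, 2.78, 0], [255, 0, -2.64, 2.78, 0], [255, 0, -2.64, 2.78, 0], [255, 0, -2.64, 2.78, 0], [255, 0, -2.64, 2.78, 0]]
  ]
}}

```text
time_s: 23.72
ee_pos: [0.4718, -0.2509, 0.1488]
eef_rot: [-2.816, 1.569, 2.561]
force: [0.8, 0.5, -1.2]
grip_width: 0.0453
```

{"op": "play_rows", "data": {
  "increments": [
    [[255, 0, -2.64, 2.78, 0], [255, 2.5, 0, 0, 0], [255, 2.5, 0, 0, 0], [255, 2.5, 0, 0, 0], [255, 0, 0, 0, 0], [255, 0, 0, 0, 0], [255, 0, 0, 0, 0]]
  ]
}}

```text
time_s: 24.3
ee_pos: [0.4696, -0.2876, 0.076]
eef_rot: [0.309, 1.57, -0.596]
force: [-0.3, 0.5, -0.5]
grip_width: 0.0453
```

Run:
```python
from h import *
o,im=snap('wrist','w11.png'); print(o['grip_width'])
goto((.4685,-.2876,.0205),38.2)
```

```text
0.045279167731724516
tcp [ 0.4698 -0.2878  0.0765] jaw deg 38.12 -> shift cm [ 5.6 -0.1 -0.1]
turn about tool x deg -0.08 (tool x down)
```

View pics/w11.png

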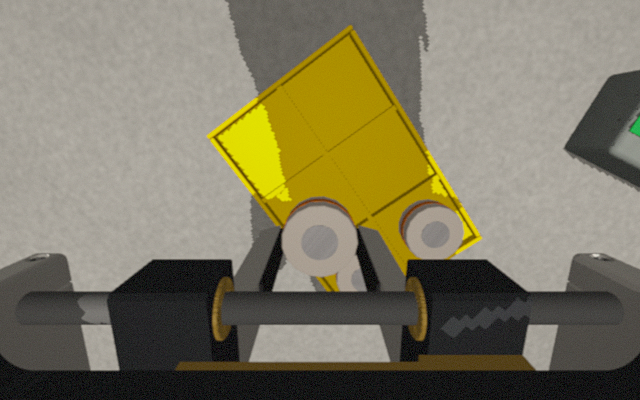

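Held over the middle compartment, with the diagonal neighbour clear by about 10 mm when the fingers open. Lowering.

{"op": "play_rows", "data": {
  "increments": [
    [[255, 2, -0.1, -0.1, 0], [255, 2, 0, 0, 0], [255, 1, 0, 0, 0], [255, 0.4, 0, 0, 0], [255, 0.18, 0, 0, 0], [255, 0, 0, 0, 0], [255, 0, 0, 0, 0]]
  ]
}}

```text
time_s: 24.93
ee_pos: [0.4685, -0.2877, 0.0206]
eef_rot: [0.272, 1.569, -0.634]
force: [0.5, 0.9, -1.1]
grip_width: 0.045
```

{"op": "play_rows", "data": {
  "increments": [
    [[255, 0.08, 0, 0, 0], [0, 0, 0, 0, 0], [0, 0, 0, 0, 0], [0, 0, 0, 0, 0], [0, 0, 0, 0, 0], [0, -1, 0, 0, 0], [0, -2, 0, 0, 0], [0, -3, 0, 0, 0], [0, -3, 0, 0, 0], [0, -3, 0, 0, 0], [0, 0, 0, 0, 0], [0, 0, 0, 0, 0]]
  ]
}}

```text
time_s: 25.93
ee_pos: [0.4684, -0.2877, 0.1406]
eef_rot: [0.287, 1.567, -0.618]
force: [-0.5, 0.3, -0.7]
grip_width: 0.0937
```

Run:
```python
from h import *
o,im=snap('wrist','w12.png'); print(o['grip_width'])
goto((.4816,.2523,.12),38.2)
```

```text
0.093748848231831
tcp [ 0.4678 -0.2873  0.139 ] jaw deg 38.1 -> shift cm [  1.87  34.38 -41.61]
turn about tool x deg -0.1 (tool x down)
```

View pics/w12.png

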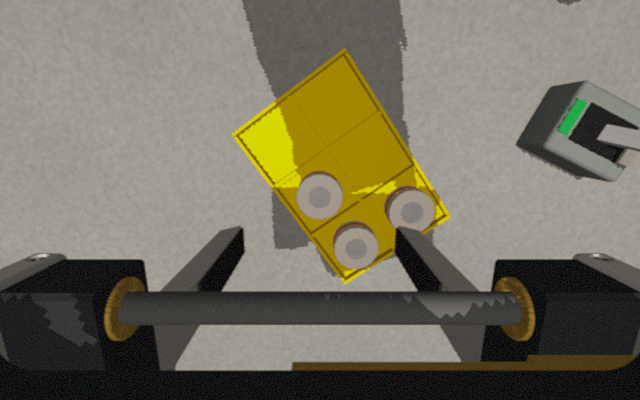

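Three pucks are placed flat, at (319,196), (355,246) and (412,210). On to puck 4.

{"op": "play_rows", "data": {
  "increments": [
    [[0, 0.12, 2.29, -2.77, 0], [0, 0.12, 2.29, -2.77, 0], [0, 0.12, 2.29, -2.77, 0], [0, 0.12, 2.29, -2.77, 0], [0, 0.12, 2.29, -2.77, 0], [0, 0.12, 2.29, -2.77, 0], [0, 0.12, 2.29, -2.77, 0], [0, 0.12, 2.29, -2.77, 0], [0, 0.12, 2.29, -2.77, 0], [0, 0.12, 2.29, -2.77, 0], [0, 0.12, 2.29, -2.77, 0], [0, 0.12, 2.29, -2.77, 0]]
  ]
}}

```text
time_s: 26.98
ee_pos: [0.478, 0.1455, 0.123]
eef_rot: [-2.001, 1.569, -2.906]
force: [0.8, -0.6, 1.0]
grip_width: 0.094
```

{"op": "play_rows", "data": {
  "increments": [
    [[0, 0.12, 2.29, -2.77, 0], [0, 0.12, 2.29, -2.77, 0], [0, 0.12, 2.29, -2.77, 0], [0, 0, 0, 0, 0], [0, 0, 0, 0, 0]]
  ]
}}

```text
time_s: 27.4
ee_pos: [0.4808, 0.2525, 0.119]
eef_rot: [-1.804, 1.568, -2.708]
force: [-0.1, -0.2, -0.4]
grip_width: 0.0938
```

Run:
```python
from h import *
goto((.4816,.2523,.046),38.2)
o,im=snap('wrist','w13.png')
```

```text
tcp [0.4808 0.2525 0.119 ] jaw deg 38.25 -> shift cm [7.3  0.07 0.07]
turn about tool x deg 0.05 (tool x down)
```

View pics/w13.png

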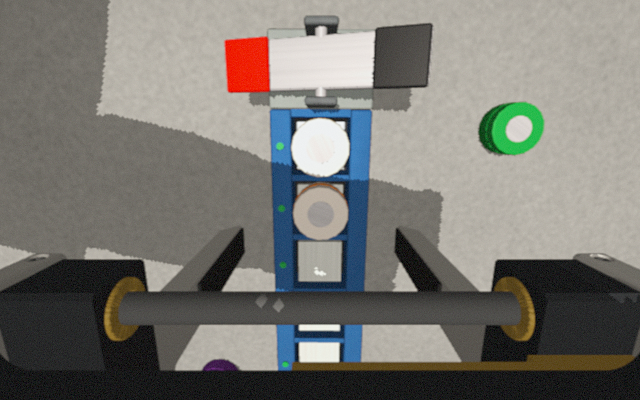

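Puck 4 at (320,212) is centred, and only puck 5 remains beyond it.

{"op": "play_rows", "data": {
  "increments": [
    [[0, 2.7, 0.07, 0.07, 0], [0, 2.5, 0, 0, 0], [0, 2, 0, 0, 0], [0, 0, 0, 0, 0], [255, 0, 0, 0, 0], [255, 0, 0, 0, 0], [255, 0, 0, 0, 0], [255, 0, 0, 0, 0], [255, 0, 0, 0, 0], [255, 0, 0, 0, 0], [255, 0, 0, 0, 0], [255, 0, 0, 0, 0]]
  ],
  "newtons": 24
}}

```text
time_s: 28.45
ee_pos: [0.4828, 0.2515, 0.0487]
eef_rot: [1.319, 1.571, 0.413]
force: [0.5, -0.2, 1.6]
grip_width: 0.0454
```

{"op": "play_rows", "data": {
  "increments": [
    [[255, -0.7, 0, 0, 0], [255, -1.5, 0, 0, 0], [255, -2, 0, 0, 0], [255, -2, 0, 0, 0], [255, -2, 0, 0, 0], [255, -2, 0, 0, 0], [255, 0, 0, 0, 0], [255, 0, 0, 0, 0]]
  ]
}}

```text
time_s: 29.12
ee_pos: [0.483, 0.2516, 0.1513]
eef_rot: [1.324, 1.569, 0.419]
force: [-0.3, 0.9, -2.6]
grip_width: 0.0455
```

Run:
```python
from h import *
o,im=snap('wrist','w14.png'); print(o['grip_width'])
o,im=snap('top','t7.png'); tray(im)
goto((.4874,-.2243,.15),38.2)
```

```text
0.0455149651253821
tray centre [ 0.4779 -0.2559] size 201 138 yaw -16.6
  comp -0.065 -0.033 [ 0.4062 -0.2689]
  comp -0.065 0.033 [ 0.4251 -0.2057]
  comp 0 -0.033 [ 0.4685 -0.2875]
  comp 0 0.033 [ 0.4874 -0.2243]
  comp 0.065 -0.033 [ 0.5308 -0.3061]
  comp 0.065 0.033 [ 0.5497 -0.2429]
tcp [0.4823 0.2512 0.1495] jaw deg 38.1 -> shift cm [-2.000e-02 -2.894e+01  3.774e+01]
turn about tool x deg -0.1 (tool x down)
```

View pics/w14.png

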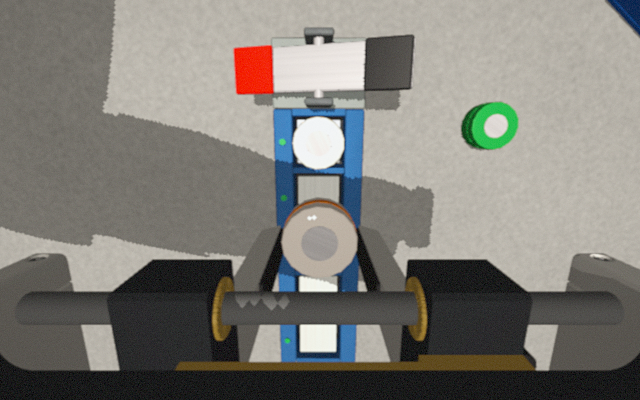

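View pics/t7.png

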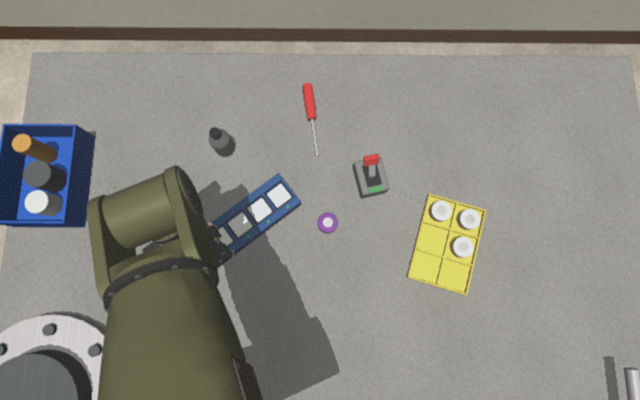

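Puck 4 is held. Three pucks are in the tray at (441,210), (470,218) and (462,246), and the tray is unmoved. Target (.4874, -.2243).

{"op": "play_rows", "data": {
  "increments": [
    [[255, 0, -2.41, 3.14, 0], [255, 0, -2.41, 3.14, 0], [255, 0, -2.41, 3.14, 0], [255, 0, -2.41, 3.14, 0], [255, 0, -2.41, 3.14, 0], [255, 0, -2.41, 3.14, 0], [255, 0, -2.41, 3.14, 0], [255, 0, -2.41, 3.14, 0], [255, 0, -2.41, 3.14, 0], [255, 0, -2.41, 3.14, 0], [255, 0, -2.41, 3.14, 0], [255, 0, -2.41, 3.14, 0]]
  ]
}}

```text
time_s: 30.22
ee_pos: [0.4868, -0.2253, 0.1493]
eef_rot: [-2.743, 1.569, 2.634]
force: [1.0, -0.2, -0.2]
grip_width: 0.045
```

{"op": "play_rows", "data": {
  "increments": [
    [[255, 2.5, 0, 0, 0], [255, 2.5, 0, 0, 0], [255, 2.5, 0, 0, 0], [255, 0, 0, 0, 0], [255, 0, 0, 0, 0], [255, 0, 0, 0, 0]]
  ]
}}

```text
time_s: 30.72
ee_pos: [0.488, -0.2236, 0.0764]
eef_rot: [0.396, 1.57, -0.51]
force: [0.0, 0.8, 0.3]
grip_width: 0.0452
```

Run:
```python
from h import *
o,im=snap('wrist','w15.png'); print(o['grip_width'])
goto((.4874,-.2243,.0205),38.2)
```

```text
0.045167322644062285
tcp [ 0.4883 -0.2237  0.0769] jaw deg 38.12 -> shift cm [ 5.64 -0.11 -0.01]
turn about tool x deg -0.08 (tool x down)
```

View pics/w15.png

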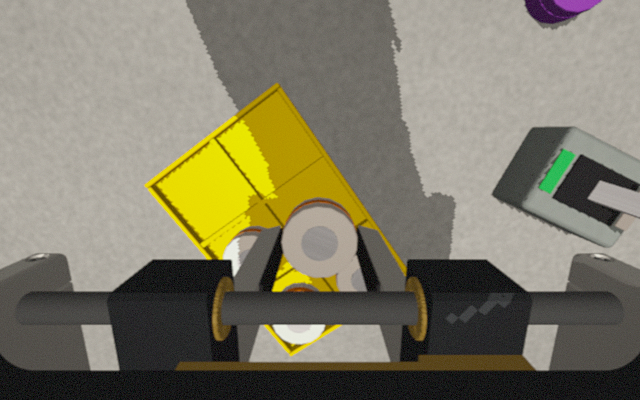

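Puck 4 is held above the free middle compartment and the tray is in place. Lowering.

{"op": "play_rows", "data": {
  "increments": [
    [[255, 2, -0.1, 0, 0], [255, 2, 0, 0, 0], [255, 1, 0, 0, 0], [255, 0.4, 0, 0, 0], [255, 0.2, 0, 0, 0], [255, 0, 0, 0, 0], [255, 0, 0, 0, 0]]
  ]
}}

```text
time_s: 31.35
ee_pos: [0.4876, -0.2244, 0.0208]
eef_rot: [0.403, 1.569, -0.503]
force: [-0.0, 0.5, 1.5]
grip_width: 0.0454
```

{"op": "play_rows", "data": {
  "increments": [
    [[255, 0.05, 0, 0, 0], [0, 0, 0, 0, 0], [0, 0, 0, 0, 0], [0, 0, 0, 0, 0], [0, 0, 0, 0, 0], [0, -1, 0, 0, 0], [0, -2, 0, 0, 0], [0, -3, 0, 0, 0], [0, -3, 0, 0, 0], [0, -3, 0, 0, 0], [0, 0, 0, 0, 0], [0, 0, 0, 0, 0]]
  ]
}}

```text
time_s: 32.35
ee_pos: [0.4875, -0.2244, 0.1411]
eef_rot: [0.402, 1.567, -0.504]
force: [-0.6, 0.4, -1.3]
grip_width: 0.0939
```

Run:
```python
from h import *
o,im=snap('wrist','w16.png'); print(o['grip_width'])
goto((.4481,.2947,.13),38.2)
```

```text
0.09392736939911529
tcp [ 0.4869 -0.2241  0.1394] jaw deg 38.1 -> shift cm [  0.92  28.96 -43.22]
turn about tool x deg -0.1 (tool x down)
```

View pics/w16.png

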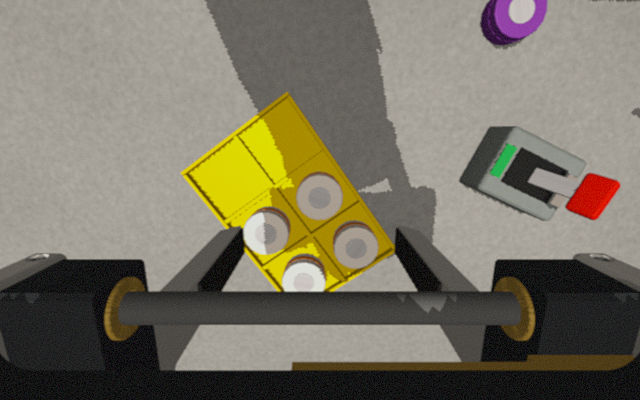

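Four are flat in separate compartments. On to puck 5.

{"op": "play_rows", "data": {
  "increments": [
    [[0, 0.06, 2.07, -3.09, 0], [0, 0.06, 2.07, -3.09, 0], [0, 0.06, 2.07, -3.09, 0], [0, 0.06, 2.07, -3.09, 0], [0, 0.06, 2.07, -3.09, 0], [0, 0.06, 2.07, -3.09, 0], [0, 0.06, 2.07, -3.09, 0], [0, 0.06, 2.07, -3.09, 0], [0, 0.06, 2.07, -3.09, 0], [0, 0.06, 2.07, -3.09, 0], [0, 0.06, 2.07, -3.09, 0], [0, 0.06, 2.07, -3.09, 0]]
  ]
}}

```text
time_s: 33.4
ee_pos: [0.4524, 0.2226, 0.1307]
eef_rot: [-1.847, 1.569, -2.753]
force: [0.2, 0.1, 1.4]
grip_width: 0.0938
```

{"op": "play_rows", "data": {
  "increments": [
    [[0, 0.06, 2.07, -3.09, 0], [0, 0.06, 2.07, -3.09, 0], [0, 0, 0, 0, 0], [0, 0, 0, 0, 0]]
  ]
}}

```text
time_s: 33.73
ee_pos: [0.4469, 0.2961, 0.1291]
eef_rot: [-1.703, 1.568, -2.606]
force: [0.0, 0.7, -0.8]
grip_width: 0.0938
```

Run:
```python
from h import *
goto((.4481,.2947,.046),38.2)
o,im=snap('wrist','w17.png')
```

```text
tcp [0.4469 0.2961 0.1291] jaw deg 38.26 -> shift cm [8.31 0.03 0.19]
turn about tool x deg 0.06 (tool x down)
```

View pics/w17.png

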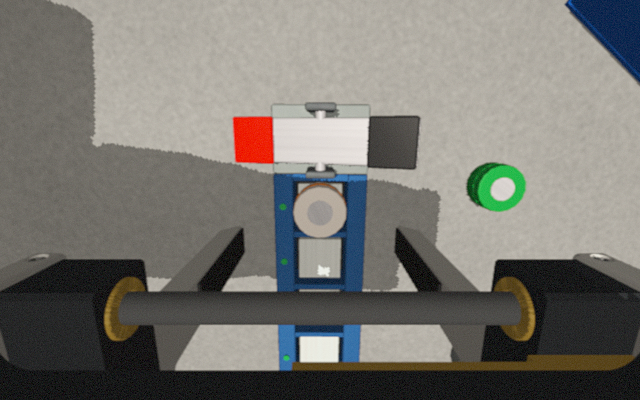

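The last puck, at (320,211), is centred and the rocker is clear of the fingers.

{"op": "play_rows", "data": {
  "increments": [
    [[0, 3, 0.03, 0.19, 0], [0, 3, 0, 0, 0], [0, 2.2, 0, 0, 0], [0, 0, 0, 0, 0], [255, 0, 0, 0, 0], [255, 0, 0, 0, 0], [255, 0, 0, 0, 0], [255, 0, 0, 0, 0], [255, 0, 0, 0, 0], [255, 0, 0, 0, 0], [255, 0, 0, 0, 0], [255, 0, 0, 0, 0]]
  ],
  "newtons": 24
}}

```text
time_s: 34.78
ee_pos: [0.4494, 0.2939, 0.0488]
eef_rot: [1.464, 1.571, 0.558]
force: [-0.8, 0.1, 2.4]
grip_width: 0.0454
```

{"op": "play_rows", "data": {
  "increments": [
    [[255, -0.7, 0, 0, 0], [255, -1.5, 0, 0, 0], [255, -2, 0, 0, 0], [255, -2, 0, 0, 0], [255, -2, 0, 0, 0], [255, -2, 0, 0, 0], [255, 0, 0, 0, 0], [255, 0, 0, 0, 0]]
  ]
}}

```text
time_s: 35.45
ee_pos: [0.4497, 0.294, 0.1515]
eef_rot: [1.392, 1.569, 0.486]
force: [0.5, -0.1, -0.7]
grip_width: 0.0455
```

Run:
```python
from h import *
o,im=snap('wrist','w18.png'); print(o['grip_width'])
o,im=snap('top','t8.png'); tray(im)
goto((.4062,-.2689,.15),38.2);goto((.4251,-.2057,.15),38.2)
```

```text
0.0454626456588631
tray centre [ 0.478  -0.2559] size 201 138 yaw -16.6
  comp -0.065 -0.033 [ 0.4062 -0.269 ]
  comp -0.065 0.033 [ 0.4251 -0.2057]
  comp 0 -0.033 [ 0.4685 -0.2875]
  comp 0 0.033 [ 0.4874 -0.2243]
  comp 0.065 -0.033 [ 0.5308 -0.306 ]
  comp 0.065 0.033 [ 0.5497 -0.2428]
tcp [0.449  0.2936 0.1497] jaw deg 38.1 -> shift cm [ 2.000e-02 -3.807e+01  4.162e+01]
turn about tool x deg -0.1 (tool x down)
tcp [0.449  0.2936 0.1497] jaw deg 38.1 -> shift cm [ 1.000e-02 -3.269e+01  3.782e+01]
turn about tool x deg -0.1 (tool x down)
```

View pics/w18.png

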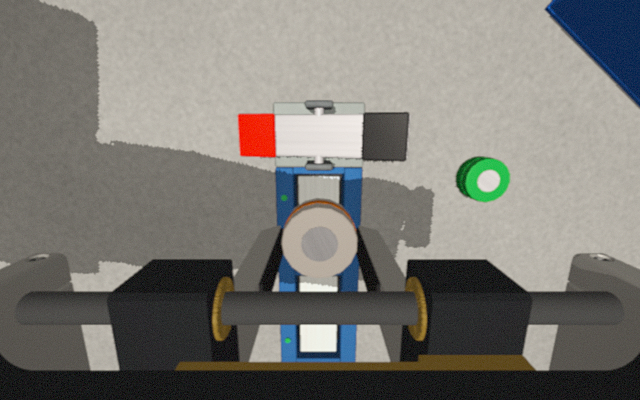

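View pics/t8.png

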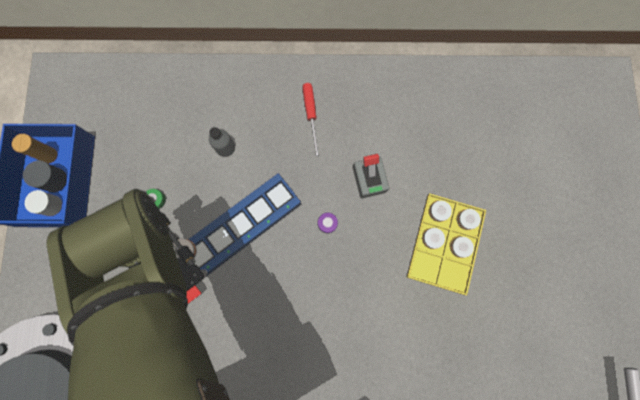

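The dock is empty and the last puck is held. Four are in the tray, which is unmoved. Target (.4251, -.2057).

{"op": "play_rows", "data": {
  "increments": [
    [[255, 0, -2.34, 2.7, 0], [255, 0, -2.34, 2.7, 0], [255, 0, -2.34, 2.7, 0], [255, 0, -2.34, 2.7, 0], [255, 0, -2.34, 2.7, 0], [255, 0, -2.34, 2.7, 0], [255, 0, -2.34, 2.7, 0], [255, 0, -2.34, 2.7, 0], [255, 0, -2.34, 2.7, 0], [255, 0, -2.34, 2.7, 0], [255, 0, -2.34, 2.7, 0], [255, 0, -2.34, 2.7, 0]]
  ]
}}

```text
time_s: 36.55
ee_pos: [0.4274, -0.136, 0.1497]
eef_rot: [-2.638, 1.569, 2.739]
force: [0.3, 0.3, -1.6]
grip_width: 0.0454
```

{"op": "play_rows", "data": {
  "increments": [
    [[255, 0, -2.34, 2.7, 0], [255, 0, -2.34, 2.7, 0], [255, 2.5, 0, 0, 0], [255, 2.5, 0, 0, 0], [255, 2.5, 0, 0, 0], [255, 0, 0, 0, 0], [255, 0, 0, 0, 0], [255, 0, 0, 0, 0]]
  ]
}}

```text
time_s: 37.22
ee_pos: [0.4252, -0.2059, 0.0765]
eef_rot: [0.317, 1.57, -0.588]
force: [0.2, 0.1, -0.8]
grip_width: 0.0452
```

Run:
```python
from h import *
o,im=snap('wrist','w19.png'); print(o['grip_width'])
goto((.4251,-.2057,.0205),38.2)
```

```text
0.045157634094399025
tcp [ 0.4255 -0.206   0.0769] jaw deg 38.12 -> shift cm [ 5.64 -0.01 -0.05]
turn about tool x deg -0.08 (tool x down)
```

View pics/w19.png

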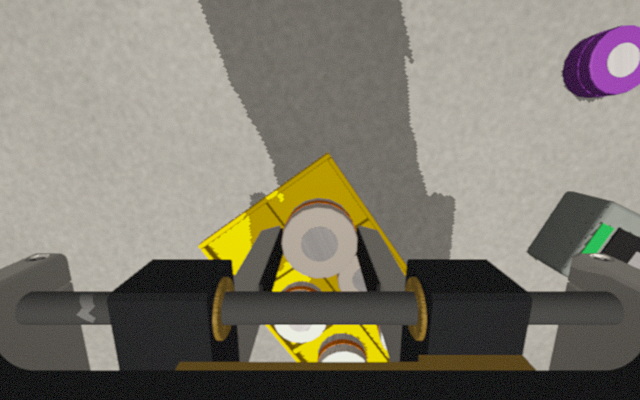

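Puck 5 is over the free compartment. Lowering.

{"op": "play_rows", "data": {
  "increments": [
    [[255, 2, 0, -0.05, 0], [255, 2, 0, 0, 0], [255, 1, 0, 0, 0], [255, 0.4, 0, 0, 0], [255, 0.2, 0, 0, 0], [255, 0, 0, 0, 0], [255, 0, 0, 0, 0]]
  ]
}}

```text
time_s: 37.85
ee_pos: [0.4252, -0.2057, 0.0209]
eef_rot: [0.369, 1.569, -0.537]
force: [-1.2, 1.6, 5.0]
grip_width: 0.0454
```

{"op": "play_rows", "data": {
  "increments": [
    [[255, 0.05, 0, 0, 0], [0, 0, 0, 0, 0], [0, 0, 0, 0, 0], [0, 0, 0, 0, 0], [0, 0, 0, 0, 0], [0, -1, 0, 0, 0], [0, -2, 0, 0, 0], [0, -3, 0, 0, 0], [0, -3, 0, 0, 0], [0, -3, 0, 0, 0], [0, 0, 0, 0, 0], [0, 0, 0, 0, 0]]
  ]
}}

```text
time_s: 38.85
ee_pos: [0.4251, -0.2057, 0.141]
eef_rot: [0.368, 1.567, -0.538]
force: [-0.2, -0.1, -0.4]
grip_width: 0.094
```

Run:
```python
from h import *
o,im=snap('wrist','w20.png'); print(o['grip_width'])
goto((.4534,.3756,.16),38.2)
```

```text
0.09395646777176847
tcp [ 0.4245 -0.2054  0.1395] jaw deg 38.1 -> shift cm [ -2.07  38.12 -43.93]
turn about tool x deg -0.1 (tool x down)
```

View pics/w20.png

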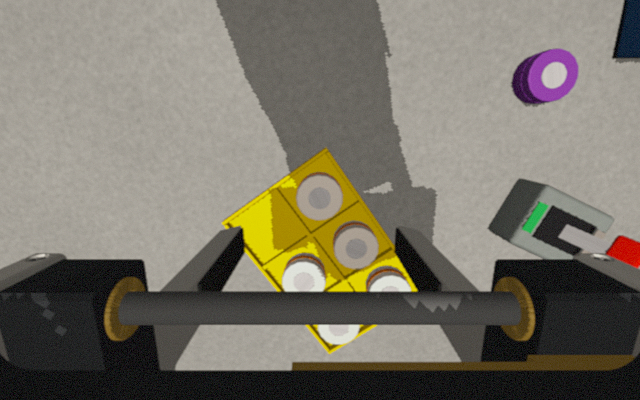

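All five are in the tray. I'll close the gripper and go to the black pad, computed at (.453, .375).

{"op": "play_rows", "data": {
  "increments": [
    [[255, -0.13, 2.54, -2.93, 0], [255, -0.13, 2.54, -2.93, 0], [255, -0.13, 2.54, -2.93, 0], [255, -0.13, 2.54, -2.93, 0], [255, -0.13, 2.54, -2.93, 0], [255, -0.13, 2.54, -2.93, 0], [255, -0.13, 2.54, -2.93, 0], [255, -0.13, 2.54, -2.93, 0], [255, -0.13, 2.54, -2.93, 0], [255, -0.13, 2.54, -2.93, 0], [255, -0.13, 2.54, -2.93, 0], [255, -0.13, 2.54, -2.93, 0]]
  ]
}}

```text
time_s: 39.9
ee_pos: [0.4465, 0.2611, 0.1536]
eef_rot: [-1.761, 1.569, -2.667]
force: [1.5, -0.6, 0.4]
grip_width: 0.0175
```

{"op": "play_rows", "data": {
  "increments": [
    [[255, -0.13, 2.54, -2.93, 0], [255, -0.13, 2.54, -2.93, 0], [255, -0.13, 2.54, -2.93, 0], [255, 0, 0, 0, 0], [255, 0, 0, 0, 0]]
  ]
}}

```text
time_s: 40.32
ee_pos: [0.4522, 0.3765, 0.1567]
eef_rot: [-1.597, 1.568, -2.501]
force: [0.4, -0.0, -0.5]
grip_width: 0.0006
```

Run:
```python
from h import *
goto((.4534,.3756,.09),38.2); print(ctrl.get_obs()['grip_width'])
o,im=snap('side','s5.png'); cv2.imwrite('pics/c8.png',cv2.resize(im[100:230,180:360,::-1],None,fx=4,fy=4,interpolation=cv2.INTER_CUBIC))
```

```text
tcp [0.4522 0.3765 0.1567] jaw deg 38.24 -> shift cm [6.67 0.06 0.15]
turn about tool x deg 0.04 (tool x down)
0.0006484724938892808
```

View pics/c8.png

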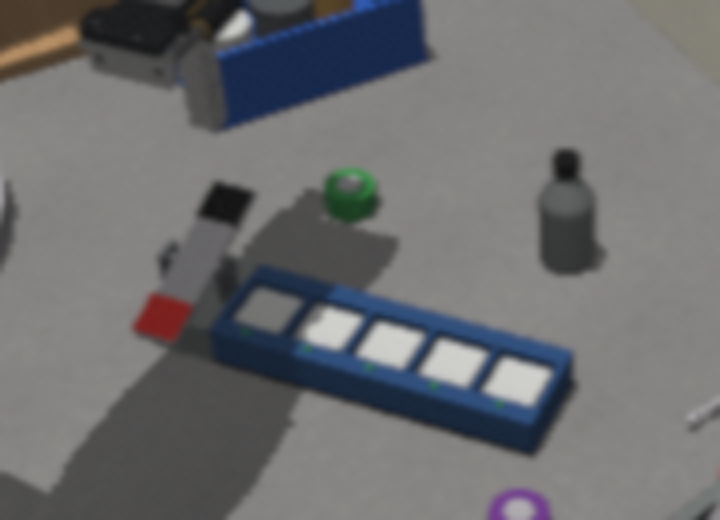

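The dock is empty, and the closed fingers are above the black pad at (228,205). Pressing it down.

{"op": "play_rows", "data": {
  "increments": [
    [[255, 2.2, 0.06, 0.15, 0], [255, 2.2, 0, 0, 0], [255, 2.0, 0, 0, 0], [255, 0.8, 0, 0, 0], [255, 0.8, 0, 0, 0], [255, 0.8, 0, 0, 0], [255, 0.8, 0, 0, 0], [255, 0.4, 0, 0, 0], [255, 0.2, 0, 0, 0], [255, 0, 0, 0, 0]]
  ]
}}

```text
time_s: 41.2
ee_pos: [0.456, 0.3746, 0.0579]
eef_rot: [1.484, 1.567, 0.577]
force: [2.8, 1.3, 2.5]
grip_width: 0.0002
```

{"op": "play_rows", "data": {
  "increments": [
    [[255, 0.3, 0, 0, 0], [255, 0.2, 0, 0, 0], [255, 0, 0, 0, 0], [255, 0, 0, 0, 0]]
  ]
}}

```text
time_s: 41.53
ee_pos: [0.456, 0.3746, 0.0548]
eef_rot: [1.428, 1.567, 0.521]
force: [-2.1, -3.9, 23.8]
grip_width: 0.0008
```

That's the end stop (24 N at 54.8 mm). I'll lift, move away and check the whole scene.

{"op": "play_rows", "data": {
  "increments": [
    [[255, 0.1, 0, 0, 0], [255, -1, 0, 0, 0], [255, -3, 0, 0, 0], [255, -3, 0, 0, 0], [255, -3, 0, 0, 0], [255, -3, 0, 0, 0], [255, 0, -3, -1, 0], [255, 0, -3, -1, 0], [255, 0, -3, -1, 0], [255, 0, -3, -1, 0], [255, 0, -3, -1, 0], [255, 0, -3, -1, 0]]
  ]
}}

```text
time_s: 42.53
ee_pos: [0.2746, 0.3095, 0.1807]
eef_rot: [0.099, 1.571, -0.808]
force: [-0.3, 0.4, 0.3]
grip_width: 0.0002
```

Run:
```python
from h import *
o,im=snap('side','s6.png'); cv2.imwrite('pics/c9.png',cv2.resize(im[110:350,190:410,::-1],None,fx=2.5,fy=2.5,interpolation=cv2.INTER_CUBIC))
o,im=snap('top','t9.png'); tray(im); pucks(im,.03); print(o['ee_pos'])
```

```text
tray centre [ 0.4779 -0.256 ] size 201 138 yaw -16.6
  comp -0.065 -0.033 [ 0.4061 -0.269 ]
  comp -0.065 0.033 [ 0.425  -0.2058]
  comp 0 -0.033 [ 0.4684 -0.2876]
  comp 0 0.033 [ 0.4873 -0.2244]
  comp 0.065 -0.033 [ 0.5307 -0.3063]
  comp 0.065 0.033 [ 0.5496 -0.243 ]
puck px [ 6.6 80.9] 113 [16 14] [0.8553 0.7761 0.03  ]
puck px [ 19.4 111.4] 151 [14 25] [0.779  0.7352 0.03  ]
puck px [279.5 196.7] 280 [22 22] [0.5786 0.1228 0.03  ]
puck px [ 35.8 201.2] 399 [23 23] [0.5655 0.669  0.03  ]
puck px [260.7 210.9] 284 [23 22] [0.5459 0.1644 0.03  ]
puck px [441.2 210.1] 295 [19 20] [ 0.5497 -0.2416  0.03  ]
puck px [470.  218.4] 298 [19 20] [ 0.5311 -0.3053  0.03  ]
puck px [241.3 225.2] 294 [23 23] [0.5134 0.2064 0.03  ]
puck px [222.  239.9] 304 [23 23] [0.4807 0.2479 0.03  ]
puck px [434.4 237.6] 309 [20 20] [ 0.4878 -0.223   0.03  ]
puck px [463.1 246.6] 309 [19 20] [ 0.468  -0.2859  0.03  ]
puck px [202.3 254.5] 310 [23 24] [0.4483 0.2896 0.03  ]
puck px [427.5 266. ] 323 [20 21] [ 0.4254 -0.2048  0.03  ]
puck px [635.8 384.6] 140 [ 8 29] [ 0.1823 -0.6295  0.03  ]
[0.27087832 0.30811495 0.18052599]
```

View pics/c9.png

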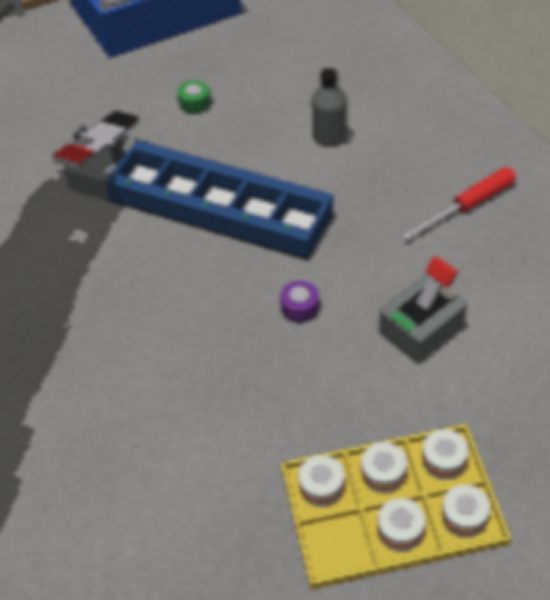

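View pics/t9.png

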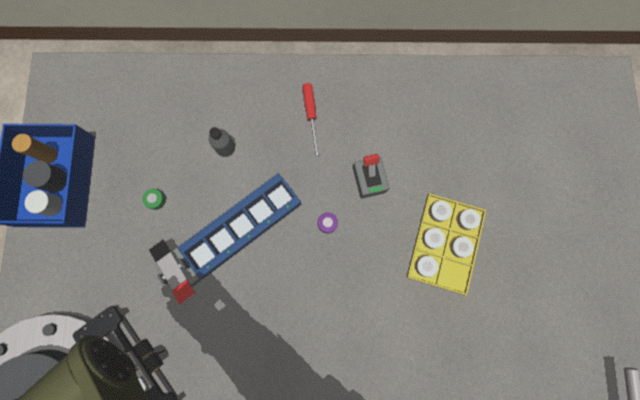

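All five pucks are in separate compartments, the dock floors sit deep in their pockets, and the isolator is OFF. One last check: compare the rocker's red pad with its starting pixel.

Run:
```python
import cv2,numpy as np
for f in['top0','t8','t3','t9']:
    h=cv2.cvtColor(cv2.imread(f'pics/{f}.png'),cv2.COLOR_BGR2HSV).astype(int)
    m=((h[...,0]<6)|(h[...,0]>174))&(h[...,1]>150)&(h[...,2]>50); m[:260]=0
    y,x=np.nonzero(m); print(f,x.mean().round(1),y.mean().round(1),len(x))
for f in['side0','s2','s6']:
    h=cv2.cvtColor(cv2.imread(f'pics/{f}.png'),cv2.COLOR_BGR2HSV).astype(int)
    m=((h[...,0]<6)|(h[...,0]>174))&(h[...,1]>130)&(h[...,2]>50); m[:, :205]=0; m[:,250:]=0; m[200:]=0
    y,x=np.nonzero(m); print(f,x.mean().round(1),y.mean().round(1),len(x))
```

```text
top0 182.9 291.5 270
t8 192.2 293.2 134
t3 188.3 292.2 252
t9 182.3 291.2 183
side0 219.1 170.9 67
s2 220.6 180.6 57
s6 219.2 170.9 63
```

The red pad is back at its starting pixel: (219.2,170.9) now against (219.1,170.9) at the start. The ejector is fully down.

```bash
python3 -c "
from station import ctrl
print(ctrl.hand_in(), ctrl.get_obs()['time_s'])"
```

```text
the job is handed in; nothing more can be done
the job is handed in; nothing more can be done
```

I switched the isolator off, pressed the red pad, and moved all five sensors with a 24 N grip, each flat in its own tray compartment. Then I pressed the black pad with the dock empty and handed in shortly after 42.6 s of robot time.

The last checks before hand-in showed:
- **Sensors:** all five are within about 2 mm of their compartment centres, and the tray never moved.
- **Ejector:** the red pad's pixel matches its starting position to 0.1 px in the side view and to within 1 px in the top view, so the ejector is fully down.
- **Isolator:** the paddle leans to the white side with the green mark uncovered, so it is OFF.
- **Left alone:** the screwdriver and bottle look to be where they were, as do the green and purple decoys.

No check failed. During the first puck's lowering I pressed it to about 21 N against the tray floor before easing off. The other four were released at light contact.

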